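Clear the chopping station: scrape chips away, shut the gate, clip up the chisels

TASK

Clear up after chopping out joints: pull the chip chute's gate fully open until it clicks, push every wood chip on the deck down the mouth with the scraper block, never with the fingers, then push the gate fully shut until it clicks and stand the scraper back in its tray. Press every chisel lying about sideways into a free pair of spring clips on the tool rail until both clips have snapped over the handle, the handle centred between its two clips and the blade pointing to the far side, away from the robot. Leave the mallet, glue and pencil alone.

Things in the scene. Friction and masses are not known exactly. Their poses are not given: they have to be found in the camera images.
- chute: fixed plywood chip chute, a low box, 170 mm wide (x) and 290 mm long (y from -150 to +140). Origin: mid width, on the bench. Flat deck 70 mm above the bench from y = -150 (open rear end) to +50, between side lips (inner faces x = +-75, outer +-85, tops 84 mm up). At y = +50 the deck ends at the mouth; end wall at y = 125 to 140, 84 mm high. Chips are scraped and the gate opens along +y
- mouth (a point): middle of the mouth, level with the deck: an opening 150 mm (chute's x, lip to lip) by 75 mm (y) in front of the end wall, with a chip well below (floor 4 mm above the bench, 140 mm long from the end wall). The gate closes it 13 mm below deck level
- gate (a joint): slide of the gate, an aluminium plate under the mouth: 0 m fully shut, 0.075 m fully open, growing as it is pulled along the chute's +y out through a slot in the end wall. A sprung ball holds it at either stop: about 4 to 8 N takes it over a tooth 7 mm before each stop, then it clicks home; in between it slides with 1 to 2 N and stays where left. Found shut or a little ajar
- gate_tab (a point): middle of grasp of the gate's red upright tab outside the end wall; moves with the gate. Tab 36 mm wide (chute's x), 10 mm thick (y), top 108 mm and this point 90 mm above the bench. When shut, 35 mm free between tab and end wall; below the point only a flat tongue (top 57 mm up) and near the wall a small housing (top 66 mm up)
- rail: fixed tool rail: a board 120 mm (x) by 250 mm (y), 12 mm thick, with two battens along y centred at x = +-38 mm, 18 mm wide, tops 45 mm above the bench. Each carries three sprung steel clips, 75 mm apart, open upwards, 12 mm wide; a front and a back clip make a pair for one chisel lying along the rail's x, 64 mm free between them. Origin: middle of the underside. +x is the far side
- rail_far (a point): middle of the far edge of the rail's board (rail x = +60 mm, on its top face): the side the cutting edges must point to
- clip0 (a point): first clip pair (rail y = -75 mm): where mid handle, on its axis, comes when home, 62 mm above the bench. Lips (top about 82 mm up) flare out to take a handle up to about 5 mm off centre; an unpressed handle rests on them about 18 mm higher; pressed straight down with about 15 N it snaps past the lips of both clips onto the seats
- clip1 (a point): the same, middle clip pair (rail y = 0)
- clip2 (a point): the same, third clip pair (rail y = +75 mm)
- chisel_a: chisel with a pale yellow octagonal handle, 20 mm over the flats and 110 mm long, and a steel blade 16 mm wide, 4 mm thick, its cutting edge 125 mm from the middle of the handle; 100 g, balance point 12 to 21 mm from mid handle towards the blade. Origin: middle of the handle, on the axis (10 mm above the bench when lying there). +x points along it to the cutting edge. May be absent
- chisel_b: chisel with a dark brown octagonal handle, 20 mm over the flats and 110 mm long, and a steel blade 12 mm wide, 4 mm thick, its cutting edge 125 mm from the middle of the handle; 100 g, balance point 12 to 21 mm from mid handle towards the blade. Origin: middle of the handle, on the axis (10 mm above the bench when lying there). +x points along it to the cutting edge. May be absent
- chisel_c: chisel with a red-brown octagonal handle, 20 mm over the flats and 110 mm long, and a steel blade 8 mm wide, 4 mm thick, its cutting edge 125 mm from the middle of the handle; 100 g, balance point 12 to 21 mm from mid handle towards the blade. Origin: middle of the handle, on the axis (10 mm above the bench when lying there). +x points along it to the cutting edge. May be absent
- chip0: loose brown wood chip (chopped-out waste), 22 x 18 x 14 mm, 10 g, lying on the deck. Origin: its centre. May be absent
- chip1: loose brown wood chip (chopped-out waste), 22 x 18 x 14 mm, 10 g, lying on the deck. Origin: its centre. May be absent
- chip2: loose brown wood chip (chopped-out waste), 22 x 18 x 14 mm, 10 g, lying on the deck. Origin: its centre. May be absent
- chip3: loose brown wood chip (chopped-out waste), 22 x 18 x 14 mm, 10 g, lying on the deck. Origin: its centre. May be absent
- chip4: loose brown wood chip (chopped-out waste), 22 x 18 x 14 mm, 10 g, lying on the deck. Origin: its centre. May be absent
- scraper: scraper block, 66 mm tall: blue plastic foot 40 mm (x) by 95 mm (y) by 20 mm tall, on it a pale wooden grip 26 mm (x) by 75 mm (y) from 20 to 66 mm. Origin: middle of the underside, z up. It pushes chips with its long side, along its x. 220 g
- tray: fixed shallow wooden tray of the scraper, outside 70 mm (x) by 140 mm (y), inside 60 by 130 mm, floor 5 mm and rim 12 mm above the bench. Origin: middle of the underside; the scraper starts in it, its long side along the tray's y
- mallet: wooden mallet, head 65 x 115 x 75 mm, handle 170 mm; not part of the job
- glue: yellow glue bottle, 60 mm diameter, 120 mm tall; not part of the job
- pencil: flat blue carpenter's pencil, 170 mm; not part of the job
There are look-alikes about, which are no part of the job. What is shaped like the chisel_b but purple is not meant.

How it is judged:
By the outcome, as a careful person would: the job done as asked, in the order asked, and still so for the second after the job is handed in, with the robot touching nothing.
Of chisel_a, chisel_b, chisel_c only 2 to 3 are there at a start; the rules pass over those that are not, and their reading is None.
Of chip0, chip1, chip2, chip3, chip4 only 3 to 5 are there at a start; the rules pass over those that are not, and their reading is None.
At some moment in a run one of chisel_a, chisel_b, chisel_c may be knocked a few centimetres aside while the robot is not near it.
Once in a run the grip may slacken for a moment while it holds something.
It also fails if it takes over 210 s, if anything falls off the work surface, if the arm or the gripper's body presses on something with over 40 N, if the wrist force passes 120 N, or if a joint passes its speed limit or range.

ROBOT

A 6-joint arm with a two-finger parallel gripper is mounted at the origin on the work surface. World frame = base frame: x ahead of the robot, y to its left, z up, the work surface at z = 0. Lengths are in m, angles in rad, forces in N, time in s.
With the tool pointing down it reaches from about 0.4 to 0.825 m from the base axis. Payload 7 kg.
Tool frame: the origin (TCP) lies between the finger pads; the fingertips stand 8 mm ahead of it and the grasp point (between the pads) lies 11 mm behind it (arm.finger_overhang is the distance from the TCP to the fingertips, in m); z points along the fingers, y is the line along which they close (so a half turn about z gives the same grasp; the last joint's range is limited). The gripper opens to 88 mm and grips with 3 to 60 N. Pads are 19 mm wide; open, the fingers measure 130 mm over their backs; the gripper's body (78 mm by 193 mm) begins 47 mm behind the grasp point.
Start: joints at [-0.856, 0.359, 0.012, 0, -1.224, -0.288], TCP at [0.279, -0.614, 0.208] pointing down, gripper open.
Joint ranges: [-3.07, 3.07], [-1.43, 2.12], [-1.02, 1.25], [-3.03, 1.67], [-3.05, -0], [-3.03, 3.03]. Speed limits (rad/s): [2.39, 2.39, 3.01, 3.14, 3.14, 3.14].

INTERFACE

Orientations are given as [roll, pitch, yaw] about the fixed x, y, z axes, in that order (R = Rz(yaw) Ry(pitch) Rx(roll)).
In Python, from station import arm gives the robot as it stands.
- The arm moves only by the tool move_arm, never from a script. Its argument "rows" is text: rows parted by semicolons, each of 7 numbers parted by spaces: the turn, a rotation vector about the tool's x, y, z in degrees, then the shift along the tool's x, y, z in m, then the finger opening in m, from 0 to 0.0876. A call has 1 to 8 rows; each row shifts and turns the commanded pose from where the row before left it, along the tool's axes as they then stand; what a row does not reach is not made up. A row lasts 1/8 s, in which the tool goes at most 62.5 mm and 10.7 degrees, less where a joint would pass 70% of its speed; a pose out of reach is approached as far as the arm can. A call is refused whole if a number of a shift passes 0.0625 or a number of a turn 10.7, either way. A call with a gripper value outside its range is refused whole. The fingers move at their own pace and stop on an object; "squeeze" is the grip in N (left out, the last holds). Time passes only in rows, so rows that do not move let the fingers close. It gives the time, the measured TCP pose, the force, the opening and the grip force at its end, in the units of the state.
- arm.get_state(): the state, without advancing time (a new reading comes with each control period).
- arm.grab_frame(name): name is "scene" or "top" or "wrist"; returns (picture, depth): 420x560x3 uint8, blue, green, red; 420x560 float32, m along the optical axis (not along the pixel's ray), 0 where there is no reading.
- arm.camera_model(name): a dict with "mtx" (3x3 intrinsics, pixels), "k1" (the pictures are not rectified: a ray, as slopes to the right and down, at radius r is drawn at 1 + k1 r^2 times it, then the intrinsics apply), "camera_from_world" (4x4, takes a point from world to camera coordinates); the wrist camera has in their place "mount" (4x4, takes a point from camera to tool coordinates, whose origin is the TCP and whose axes are the flange's). Camera axes: x right, y down, z forward; pixel columns grow to the right and rows downward; lengths in m; the calibration is good to about 2 mm. A picture is of the moment at which its call begins: read the wrist's pose just before it. camera_model takes no time and is no camera call.
- arm.job_done(): hands the job in; it is judged then, once.
The state is a dict: "t": time; "q": joint angles; "qd": joint speeds; "joint_efforts": joint torques, N m; "eef_pos": TCP position; "ee_rot": TCP orientation; "force": force on the tool from outside, world axes, zero at the start; "moment": the same for the moment, N m; "width": finger opening in m; "gripper_force": force on a finger pad.
Only numpy, scipy, OpenCV 4.12 (cv2) and the standard library are available. Lean on these libraries where they do the work, as an engineer would, in place of code of your own. Each camera call takes 0.05 s, during which the arm holds its last target. There are 200 camera calls.

## Working session

There is one attempt and no reset: what is moved stays moved. The work goes in short steps, Python scripts to look and compute and a tool call to move; the robot and the scene stay as the last step left them, time stands still between calls to the robot, and variables do not carry over. Pictures are saved under pics/ and viewed, at most 14 in all, crops included, and the job is handed in when it is done.

Besides the shell and the picture viewer there is one more tool, called after "Call:" as a command line: name --argument value ..., lists and objects as JSON in quotes. move_arm: Moves the arm, as the interface text tells. Its arguments: {"type":"object","properties":{"rows":{"type":"string"},"squeeze":{"type":"number"}},"required":["rows"]}

```bash
mkdir -p pics; ls
cat > h.py <<'E'
import numpy as np, cv2
from station import arm
from scipy.spatial.transform import Rotation as R
def cam(n,st=None):
    m=arm.camera_model(n); K=np.array(m["mtx"]); k1=m["k1"]
    if n=="wrist":
        T=np.eye(4); T[:3,:3]=R.from_euler('xyz',st["ee_rot"]).as_matrix(); T[:3,3]=st["eef_pos"]
        W=T@np.array(m["mount"])
    else: W=np.linalg.inv(np.array(m["camera_from_world"]))
    return K,k1,W
def ray(c,uv):
    K,k1,W=c
    uv=np.atleast_2d(np.array(uv,float))
    d=cv2.undistortPoints(uv.reshape(-1,1,2),K,np.array([k1,0,0,0.])).reshape(-1,2)
    return np.c_[d,np.ones(len(d))]@W[:3,:3].T, W[:3,3]
def plane(c,uv,z):
    d,o=ray(c,uv); return o+d*((z-o[2])/d[:,2])[:,None]
def proj(c,P):
    K,k1,W=c; M=np.linalg.inv(W)
    return cv2.projectPoints(np.atleast_2d(P).astype(float),cv2.Rodrigues(M[:3,:3])[0],M[:3,3],K,np.array([k1,0,0,0.]))[0].reshape(-1,2)
def pts(c,D):
    h,w=D.shape; v,u=np.mgrid[:h,:w]
    d,o=ray(c,np.c_[u.ravel(),v.ravel()])
    return (o+d*D.ravel()[:,None]).reshape(h,w,3)
E
python3 - <<'E'
from h import *
for n in("scene","top"):
    im,D=arm.grab_frame(n); cv2.imwrite(f"pics/{n}0.png",im); np.save(f"{n}0.npy",D)
    print(n,cam(n)[2].round(3).tolist())
s=arm.get_state();print(s, arm.camera_model("wrist"))
E
```

```text
pics
scene [[-0.383, 0.642, -0.664, 1.495], [0.924, 0.264, -0.277, 0.378], [-0.002, -0.72, -0.694, 1.08], [0.0, 0.0, 0.0, 1.0]]
top [[-0.022, -0.997, 0.067, 0.471], [-1.0, 0.022, 0.005, 0.009], [-0.006, -0.067, -0.998, 1.068], [0.0, 0.0, 0.0, 1.0]]
{'t': 0.1, 'q': array([-8.55908889e-01,  3.59316516e-01,  1.11454695e-02, -2.92671000e-04,
       -1.22409692e+00, -2.88090803e-01]), 'qd': array([-8.79372667e-04, -1.45978400e-05,  2.37373897e-03,  1.52601888e-03,
        1.40953986e-03, -1.94320326e-04]), 'joint_efforts': array([-8.96872316e-04, -5.84164560e+01,  2.93754548e+01,  7.01555416e+00,
        1.01893200e-02, -3.00874956e-05]), 'eef_pos': array([ 0.27918943, -0.61404341,  0.20671626]), 'ee_rot': array([ 3.14010349e+00, -1.54356304e-04, -2.71489555e+00]), 'force': array([-0.21351341,  1.31680528,  0.38114282]), 'moment': array([ 0.00814198, -0.01088625,  0.03916038]), 'gripper_force': 0.0, 'width': 0.08752898425566555} {'mtx': array([[293.89129474,   0.        , 284.994585  ],
       [  0.        , 293.89129474, 204.8756032 ],
       [  0.        ,   0.        ,   1.        ]]), 'k1': -0.0011511551316726791, 'mount': array([[-1.26785695e-04, -9.65097725e-01, -2.61889987e-01,
         6.98058630e-02],
       [ 9.99998578e-01, -5.62699854e-04,  1.58950267e-03,
         1.43737367e-04],
       [-1.68139087e-03, -2.61889413e-01,  9.65096424e-01,
        -1.77273722e-01],
       [ 0.00000000e+00,  0.00000000e+00,  0.00000000e+00,
         1.00000000e+00]])}
```

View pics/top0.png

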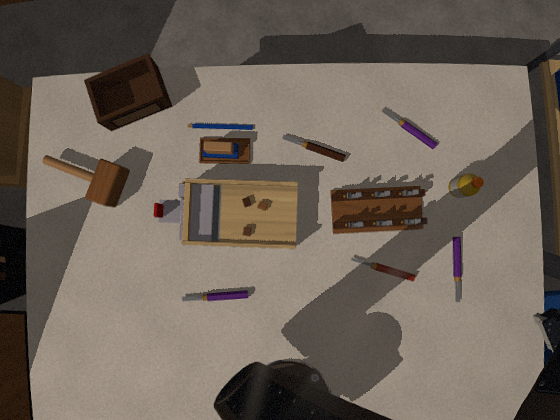

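View pics/scene0.png

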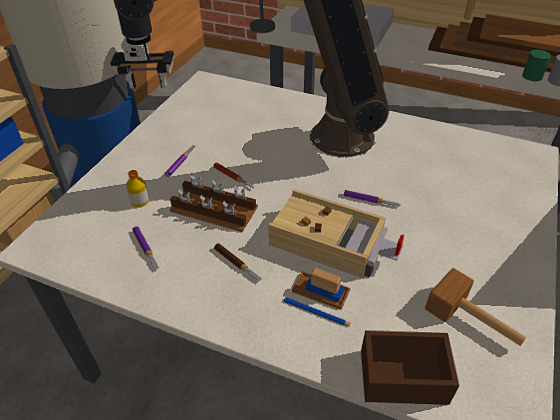

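Top view: the real chisels are the dark brown one (325,150) and the red‑brown one (395,270). The look-alikes are purple handles at (418,133), (458,260) and (228,295). Other things to confuse: the pencil (220,126) and the mallet (100,180). The chute spans (182–298,180–247) with its red tab at (158,210), 3 chips show at (248,201), (264,205) and (249,230), the scraper is in its tray at (225,150), and the rail is at (378,210).

```bash
cat > m.py <<'E'
from h import *
def rect(P,name):
    r=cv2.minAreaRect(P[:,:2].astype(np.float32)*1000); print(name,len(P),"c",np.round(r[0],1),"size",np.round(r[1],1),"ang",round(r[2],2))
if __name__=="__main__":
    im=cv2.imread("pics/top0.png"); D=np.load("top0.npy"); c=cam("top"); P=pts(c,D); z=P[...,2]
    def reg(u0,u1,v0,v1,z0,z1,name):
        m=np.zeros(z.shape,bool); m[v0:v1,u0:u1]=1; m&=(z>z0)&(z<z1)&(D>0)
        m=cv2.morphologyEx(m.astype(np.uint8),cv2.MORPH_OPEN,np.ones((2,2)))>0
        rect(P[m],name); print("   z med",np.median(z[m]).round(4))
    print("table z",np.median(z[300:340,100:180]),z[300:340,100:180].std())
    reg(172,310,170,260,.06,.1,"chute top"); reg(172,310,170,260,.078,.1,"chute lips"); reg(145,170,195,222,.08,.12,"tab")
    reg(322,440,175,245,.035,.06,"rail battens"); reg(322,440,175,245,.008,.03,"rail board");reg(322,440,175,245,.07,.1,"clips")
    reg(190,260,130,170,.05,.08,"scraper grip"); reg(190,260,130,170,.008,.3,"tray all")
    hsv=cv2.cvtColor(im,cv2.COLOR_BGR2HSV)
    for n,(u0,u1,v0,v1) in dict(b=(275,355,125,168),c=(345,425,248,290)).items():
        m=np.zeros(z.shape,bool); m[v0:v1,u0:u1]=1; m&=(z>.006)&(z<.03); rect(P[m],"chisel "+n)
        q=P[m][:,:2]; 
        mm=m&(hsv[...,1]>100); rect(P[mm],"  handle "+n); print(hsv[mm].mean(0))
    big=lambda a,b,cc,d:cv2.resize(im[cc:d,a:b],None,fx=2.6,fy=2.6,interpolation=cv2.INTER_CUBIC)
    cv2.imwrite("pics/topcrop.png",big(140,445,110,310))
E
python3 m.py
```

```text
table z 0.0006503044110630629 0.0624742346696169
chute top 6047 c [512.5 124.2] size [331.1 181.4] ang 89.15
   z med 0.0706
chute lips 1451 c [517.4 117.7] size [312.  183.7] ang 86.92
   z med 0.0835
tab 98 c [509.4 179.1] size [346.2  36. ] ang 83.17
   z med 0.0997
rail battens 897 c [ 517.3 -195.6] size [ 95.9 413.8] ang 2.53
   z med 0.0448
rail board 2625 c [ 516.8 -189.1] size [120.9 399.8] ang 1.87
   z med 0.012
clips 280 c [ 517.8 -177.7] size [ 91.8 377.1] ang 1.92
   z med 0.0744
scraper grip 304 c [604.1  86.6] size [300.9  65. ] ang 42.28
   z med 0.0698
tray all 779 c [631.6  85.5] size [327.1 139.5] ang 48.44
   z med 0.0253
chisel b 447 c [729.4 -98.2] size [181.   88.5] ang 69.2
  handle b 314 c [ 687.8 -112.9] size [120.5  21.1] ang 69.17
[ 11.89171975 179.40764331  53.5955414 ]
chisel c 399 c [ 352.7 -269.5] size [ 97.1 171.1] ang 4.52
  handle c 296 c [ 353.4 -292.8] size [123.3  19.9] ang 71.85
[  8.2027027  154.9527027   64.88851351]
```

View pics/topcrop.png

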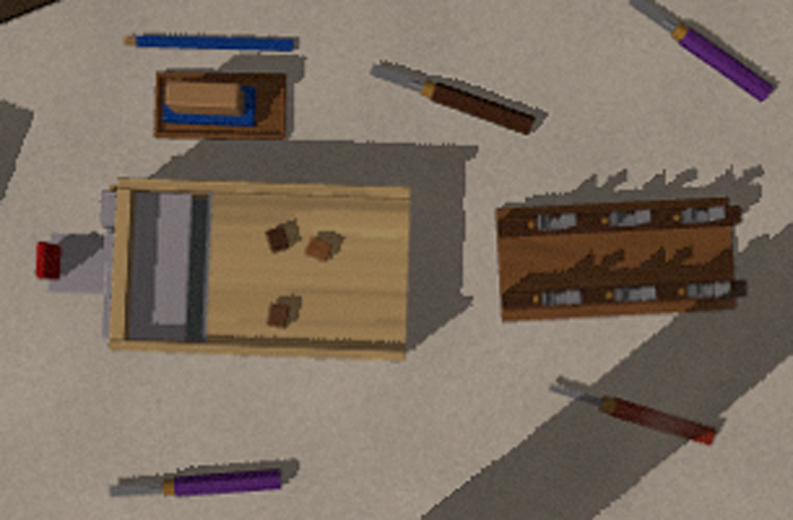

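Crop confirms the choices: chisel b at crop (480,105), chisel c at (655,420), both with brass ferrules and not purple. There are three chips on the deck and all three clip pairs are empty. I'll clean up the estimates by rejecting stray depth points.

```bash
cat > m2.py <<'E'
from h import *
def rects(im,D,c,items):
    P=pts(c,D); z=P[...,2]; out={}
    sm=cv2.medianBlur(D,3)
    ok=(D>0)&(abs(sm-D)<.004)
    for n,(x0,x1,y0,y1,z0,z1) in items.items():
        m=ok&(P[...,0]>x0)&(P[...,0]<x1)&(P[...,1]>y0)&(P[...,1]<y1)&(z>z0)&(z<z1)
        q=P[m]
        if len(q)<10: print(n,"few"); continue
        r=cv2.minAreaRect(q[:,:2].astype(np.float32)*1000)
        print(n,len(q),"c",np.round(r[0],1),"size",np.round(r[1],1),"ang",round(r[2],2),"zmed",np.median(q[:,2]).round(4))
items=dict(chute=(.35,.68,-.05,.28,.062,.095),lips=(.35,.68,-.05,.28,.08,.092),tab=(.4,.6,.23,.34,.09,.115),
 battens=(.4,.64,-.36,-.06,.038,.05),board=(.4,.64,-.36,-.06,.009,.016),clips=(.4,.64,-.36,-.06,.065,.09),grip=(.6,.75,0,.25,.058,.075),foot=(.6,.75,0,.25,.018,.03),tray=(.6,.75,0,.25,.008,.016),
 b=(.6,.76,-.25,0,.014,.03),c=(.3,.45,-.42,-.12,.014,.03), chips=(.42,.6,0,.11,.08,.09))
if __name__=="__main__":
    im=cv2.imread("pics/top0.png"); rects(im,np.load("top0.npy"),cam("top"),items)
E
python3 m2.py
```

```text
chute 5805 c [517.6 122.4] size [309.5 170.6] ang 86.78 zmed 0.0708
lips 1353 c [517.1 112.6] size [288.9 170.6] ang 86.78 zmed 0.084
tab 82 c [528.4 319.6] size [35.6 10.9] ang 0.38 zmed 0.106
battens 686 c [ 521.9 -245.4] size [ 94.7 228.3] ang 1.6 zmed 0.0448
board 2198 c [ 521.7 -245.9] size [120.7 230.1] ang 1.78 zmed 0.0121
clips 232 c [ 522.5 -257. ] size [ 89.8 186.3] ang 1.93 zmed 0.077
grip 276 c [695.1 168.4] size [72.3 26.8] ang 85.12 zmed 0.0703
foot 173 c [693.5 169.2] size [93.7 39.3] ang 88.08 zmed 0.0247
tray 252 c [695.7 159.5] size [138.4  70.2] ang 87.5 zmed 0.0113
b 291 c [696.9 -87.5] size [177.9  19.7] ang 69.38 zmed 0.0186
c 302 c [ 359.4 -272.3] size [168.1  21.4] ang 72.1 zmed 0.0184
chips 493 c [512.9  54.9] size [108.6 172.1] ang 89.93 zmed 0.084
```

```bash
cat >> h.py <<'E'
def go(x,y,z,yaw,start=None,step=.058,turn=10.5):
    "rows from start (measured) to target, tool down; yaw deg"
    s=arm.get_state(); 
    p=np.array(s["eef_pos"]) if start is None else np.array(start[:3]); w=np.degrees(s["ee_rot"][2]) if start is None else start[3]
    d=np.array([x,y,z])-p; dw=(yaw-w+180)%360-180
    n=int(max(1,np.ceil(np.linalg.norm(d)/step),np.ceil(abs(dw)/turn)))
    print("from",p.round(4),round(w,2),"n",n)
    for i in range(n):
        a=np.radians(w+dw*i/n); e=d/n
        print("0 0 %.2f %.4f %.4f %.4f ;"%(-dw/n,e[0]*np.cos(a)+e[1]*np.sin(a),e[0]*np.sin(a)-e[1]*np.cos(a),-e[2]))
CH=np.array([.5174,.1176]); CA=np.radians(-3.22)
def ch(x,y): return CH+np.array([x*np.cos(CA)-y*np.sin(CA), x*np.sin(CA)+y*np.cos(CA)])
E
python3 - <<'E'
from h import *
print(ch(0,202.3e-3))
go(.49,-.15,.26,-135)
go(*ch(0,.150),.26,-93.2,start=[.49,-.15,.26,-135])
import m2
it=dict(battens=(.4,.64,-.45,-.06,.038,.05),board=(.4,.64,-.45,-.06,.009,.016))
m2.rects(None,np.load("top0.npy"),cam("top"),it)
E
```

```text
[0.5287632  0.31958061]
from [ 0.2792 -0.614   0.2067] -155.55 n 9
0 0 -2.28 -0.0427 0.0372 -0.0059 ;
0 0 -2.28 -0.0441 0.0355 -0.0059 ;
0 0 -2.28 -0.0455 0.0337 -0.0059 ;
0 0 -2.28 -0.0468 0.0319 -0.0059 ;
0 0 -2.28 -0.0480 0.0300 -0.0059 ;
0 0 -2.28 -0.0492 0.0281 -0.0059 ;
0 0 -2.28 -0.0503 0.0261 -0.0059 ;
0 0 -2.28 -0.0513 0.0241 -0.0059 ;
0 0 -2.28 -0.0522 0.0220 -0.0059 ;
from [ 0.49 -0.15  0.26] -135 n 8
0 0 -5.23 -0.0401 0.0337 -0.0000 ;
0 0 -5.23 -0.0430 0.0299 -0.0000 ;
0 0 -5.23 -0.0455 0.0259 -0.0000 ;
0 0 -5.23 -0.0477 0.0216 -0.0000 ;
0 0 -5.23 -0.0495 0.0172 -0.0000 ;
0 0 -5.23 -0.0508 0.0126 -0.0000 ;
0 0 -5.23 -0.0518 0.0080 -0.0000 ;
0 0 -5.23 -0.0523 0.0032 -0.0000 ;
battens 773 c [ 522.2 -256.6] size [ 94.7 250.8] ang 1.74 zmed 0.0448
board 2392 c [ 522.  -256.5] size [120.7 251.4] ang 1.78 zmed 0.0121
```

Call:
move_arm --rows "0 0 -2.3 -0.043 0.037 -0.007; 0 0 -2.3 -0.044 0.0355 -0.007; 0 0 -2.3 -0.0455 0.034 -0.007; 0 0 -2.3 -0.047 0.032 -0.007; 0 0 -2.3 -0.048 0.030 -0.007; 0 0 -2.3 -0.049 0.028 -0.006; 0 0 -2.3 -0.050 0.026 -0.006; 0 0 -2.3 -0.051 0.024 -0.006"

```text
validation failed for argument at $.ro...
```

Call:
move_arm --rows "0 0 -5.2 -0.052 0.022 0; 0 0 -5.2 -0.043 0.030 0; 0 0 -5.2 -0.0455 0.026 0; 0 0 -5.2 -0.0475 0.0215 0; 0 0 -5.2 -0.0495 0.017 0; 0 0 -5.2 -0.051 0.0125 0; 0 0 -5.2 -0.052 0.008 0; 0 0 -5.2 -0.052 0.003 0"

```text
validation failed for argument at $.ro...
```

Run:
```python
from h import *
import m2
s=arm.get_state(); print(s["t"],s["eef_pos"],np.degrees(s["ee_rot"]),s["q"].round(2))
im,D=arm.grab_frame("wrist"); cv2.imwrite("pics/w1.png",im); c=cam("wrist",s)
m2.rects(im,D,c,dict(tab=(.4,.6,.23,.36,.09,.115),lips=m2.items["lips"],chips=(.45,.58,-.03,.14,.081,.09)))
t=[*ch(0,.2023),.20,-93.2]
go(*t); go(*t[:2],.09,-93.2,start=t)
```

```text
0.1 [ 0.27918943 -0.61404341  0.20671626] [ 1.79914677e+02 -8.84396476e-03 -1.55552057e+02] [-0.86  0.36  0.01 -0.   -1.22 -0.29]
tab few
lips few
chips few
from [ 0.2792 -0.6141  0.2068] -155.55 n 17
0 0 -3.67 -0.0361 0.0439 0.0004 ;
0 0 -3.67 -0.0388 0.0415 0.0004 ;
0 0 -3.67 -0.0414 0.0390 0.0004 ;
0 0 -3.67 -0.0438 0.0362 0.0004 ;
0 0 -3.67 -0.0460 0.0333 0.0004 ;
0 0 -3.67 -0.0481 0.0303 0.0004 ;
0 0 -3.67 -0.0499 0.0272 0.0004 ;
0 0 -3.67 -0.0516 0.0239 0.0004 ;
0 0 -3.67 -0.0530 0.0206 0.0004 ;
0 0 -3.67 -0.0542 0.0172 0.0004 ;
0 0 -3.67 -0.0552 0.0137 0.0004 ;
0 0 -3.67 -0.0559 0.0101 0.0004 ;
0 0 -3.67 -0.0565 0.0065 0.0004 ;
0 0 -3.67 -0.0568 0.0029 0.0004 ;
0 0 -3.67 -0.0568 -0.0008 0.0004 ;
0 0 -3.67 -0.0567 -0.0044 0.0004 ;
0 0 -3.67 -0.0563 -0.0080 0.0004 ;
from [0.5288 0.3196 0.2   ] -93.2 n 2
0 0 -0.00 -0.0000 0.0000 0.0550 ;
0 0 -0.00 -0.0000 0.0000 0.0550 ;
```

View pics/w1.png

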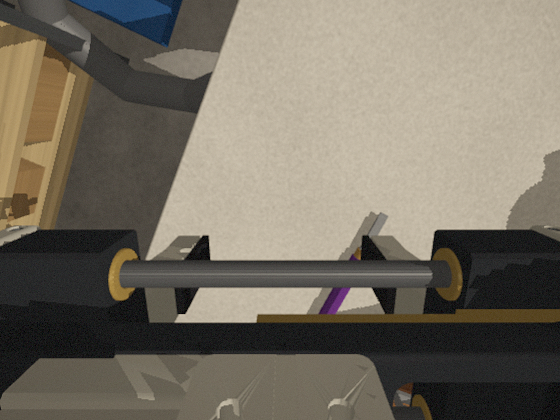

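The moves were refused because I left out the finger opening, so this wrist view is just the start pose: fingers in view at (150–440,275) and a purple look-alike at (340,280). Resending.

Call:
move_arm --rows "0 0 -2.3 -0.043 0.037 -0.007 0.087; 0 0 -2.3 -0.044 0.0355 -0.007 0.087; 0 0 -2.3 -0.0455 0.034 -0.007 0.087; 0 0 -2.3 -0.047 0.032 -0.007 0.087; 0 0 -2.3 -0.048 0.030 -0.007 0.087; 0 0 -2.3 -0.049 0.028 -0.006 0.087; 0 0 -2.3 -0.050 0.026 -0.006 0.087; 0 0 -2.3 -0.051 0.024 -0.006 0.087"

```text
t: 1.15
eef_pos: [0.4665, -0.2003, 0.2608]
ee_rot: [-3.141, 0.0, -2.392]
force: [0.3, 0.5, -0.5]
width: 0.0869
gripper_force: 0.0
```

Call:
move_arm --rows "0 0 -5.2 -0.052 0.022 0 0.087; 0 0 -5.2 -0.043 0.030 0 0.087; 0 0 -5.2 -0.0455 0.026 0 0.087; 0 0 -5.2 -0.0475 0.0215 0 0.087; 0 0 -5.2 -0.0495 0.017 0 0.087; 0 0 -5.2 -0.051 0.0125 0 0.06; 0 0 -5.2 -0.052 0.008 0 0.06; 0 0 -5.2 -0.052 0.003 0 0.06"

```text
t: 2.15
eef_pos: [0.5353, 0.2148, 0.2605]
ee_rot: [3.142, -0.0, -1.664]
force: [1.1, -0.1, -0.1]
width: 0.0634
gripper_force: 0.0
```

Run:
```python
from h import *
import m2
s=arm.get_state(); print(s["t"],s["eef_pos"],np.degrees(s["ee_rot"]),s["q"].round(2))
im,D=arm.grab_frame("wrist"); cv2.imwrite("pics/w2.png",im); c=cam("wrist",s)
m2.rects(im,D,c,dict(tab=(.4,.6,.23,.36,.09,.115),lips=m2.items["lips"],chips=(.45,.58,-.03,.14,.081,.09)))
t=[*ch(0,.2023),.18,-93.2]
go(*t); go(*t[:2],.09,-93.2,start=t)
```

```text
2.15 [0.53525746 0.21478573 0.26052134] [ 1.79995570e+02 -4.94705559e-04 -9.53582859e+01] [ 0.72  0.17 -0.13 -0.   -1.28 -0.81]
tab few
lips 6361 c [521.4 136.3] size [241.7 170.4] ang 86.65 zmed 0.0839
chips 1028 c [508.9  87.9] size [65.7 93.6] ang 69.84 zmed 0.0838
from [0.5363 0.2195 0.2597] -95.0 n 3
0 0 -0.60 -0.0330 0.0054 0.0266 ;
0 0 -0.60 -0.0331 0.0051 0.0266 ;
0 0 -0.60 -0.0331 0.0047 0.0266 ;
from [0.5288 0.3196 0.18  ] -93.2 n 2
0 0 -0.00 -0.0000 0.0000 0.0450 ;
0 0 -0.00 -0.0000 0.0000 0.0450 ;
```

Call:
move_arm --rows "0 0 -0.6 -0.033 0.0055 0.0265 0.06; 0 0 -0.6 -0.033 0.005 0.0265 0.06; 0 0 -0.6 -0.033 0.005 0.0265 0.06; 0 0 0 0 0 0 0.06; 0 0 0 0 0 0 0.06; 0 0 0 0 0 0 0.06"

```text
t: 2.95
eef_pos: [0.529, 0.3126, 0.182]
ee_rot: [-3.141, 0.001, -1.637]
force: [0.9, 0.6, -0.6]
width: 0.06
gripper_force: 0.0
```

Run:
```python
from h import *
import m2
s=arm.get_state(); print(s["t"],s["eef_pos"],np.degrees(s["ee_rot"]),s["width"])
im,D=arm.grab_frame("wrist"); cv2.imwrite("pics/w2.png",im); c=cam("wrist",s)
m2.rects(im,D,c,dict(tab=(.4,.6,.29,.36,.09,.115),lips=(.35,.68,-.05,.265,.08,.092)))
go(*ch(0,.2023),.082,-93.2)
```

```text
2.95 [0.52901094 0.31255663 0.18203756] [-1.79944970e+02  5.64742906e-02 -9.37884446e+01] 0.0600034654354376
tab 575 c [531.9 320.9] size [ 9.7 35.9] ang 86.24 zmed 0.1071
lips 6167 c [524.8 200.1] size [113.9 169.7] ang 86.49 zmed 0.0839
from [0.529  0.3125 0.1821] -93.79 n 2
0 0 -0.30 -0.0035 0.0004 0.0500 ;
0 0 -0.30 -0.0035 0.0003 0.0500 ;
```

View pics/w2.png

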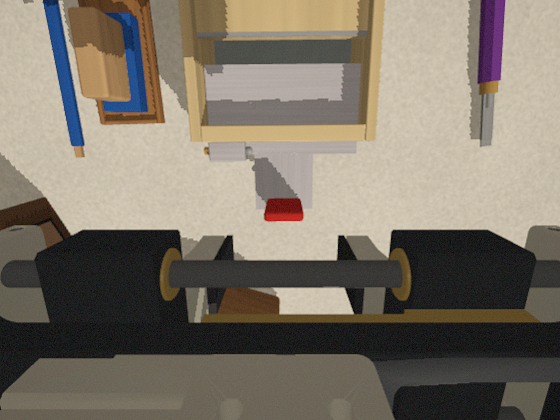

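The wrist view shows the red tab at (284,209) and the gate ajar, with the dark gap at (285,50). The tab is centred between the fingers. Descending onto it.

Call:
move_arm --rows "0 0 -0.6 -0.0075 0.001 0.05 0.06; 0 0 0 0 0 0.05 0.06; 0 0 0 0 0 0 0.06; 0 0 0 0 0 0 0.034; 0 0 0 0 0 0 0.034; 0 0 0 0 0 0 0.03; 0 0 0 0 0 0 0.03; 0 0 0 0 0 0 0.03" --squeeze 45

```text
t: 4.0
eef_pos: [0.5312, 0.3219, 0.0834]
ee_rot: [-3.136, 0.004, -1.625]
force: [8.9, -0.4, -1.0]
width: 0.0342
gripper_force: 45.0
```

Call:
move_arm --rows "0 0 0 -0.008 -0.002 0 0.03; 0 0 0 -0.012 0 0 0.03; 0 0 0 -0.012 0 0 0.03; 0 0 0 -0.008 0 0 0.03; 0 0 0 -0.006 0 0 0.03; 0 0 0 -0.006 0 0 0.03; 0 0 0 -0.004 0 0 0.03; 0 0 0 0 0 0 0.03"

```text
t: 5.0
eef_pos: [0.534, 0.3716, 0.0831]
ee_rot: [-3.141, -0.007, -1.626]
force: [4.2, -17.9, 12.2]
width: 0.0342
gripper_force: 45.0
```

Call:
move_arm --rows "0 0 0 -0.003 0 0 0.03; 0 0 0 -0.003 0 0 0.03; 0 0 0 0 0 0 0.03; 0 0 0 0 0 0 0.03"

```text
t: 5.5
eef_pos: [0.5338, 0.3718, 0.0829]
ee_rot: [3.139, -0.015, -1.627]
force: [6.1, -34.6, 17.5]
width: 0.0346
gripper_force: 45.0
```

Run:
```python
from h import *
import m2
s=arm.get_state(); print(s["t"],s["eef_pos"],np.degrees(s["ee_rot"]),s["force"],s["moment"])
im,D=arm.grab_frame("top"); cv2.imwrite("pics/t2.png",im); 
im,D=arm.grab_frame("wrist"); cv2.imwrite("pics/w3.png",im); c=cam("wrist",s)
m2.rects(im,D,c,dict(lips=(.35,.68,-.05,.27,.08,.092),tab=(.45,.6,.35,.40,.09,.115)))
```

```text
5.5 [0.53382038 0.37177198 0.08286709] [179.87429714  -0.87176961 -93.24289826] [  6.14430281 -34.59736942  17.49464768] [-13.05272525  -2.25741465   0.11635506]
lips 10283 c [527.3 247.6] size [ 20.3 170.1] ang 86.88 zmed 0.0839
tab 1979 c [534.2 368.6] size [15.2 66.2] ang 86.77 zmed 0.1075
```

View pics/w3.png

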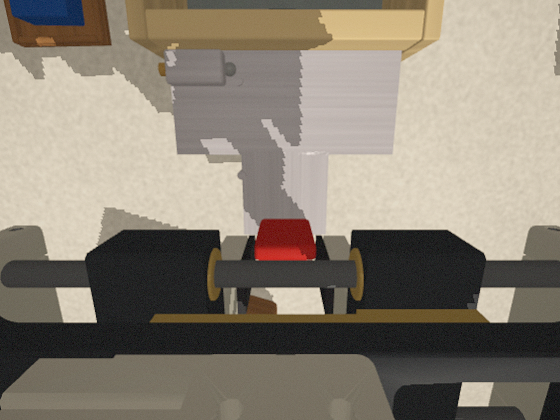

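Gate at its hard stop (34 N with no further motion, 115 mm between tab and wall), so it is open. Releasing and heading to the scraper.

Call:
move_arm --rows "0 0 0 0.009 0 0 0.03; 0 0 0 0 0 0 0.06; 0 0 0 0 0 0 0.06; 0 0 0 0 0 -0.05 0.06; 0 0 0 0 0 -0.05 0.06; 0 0 0 0.04 -0.045 -0.02 0.06; 0 0 0 0.04 -0.045 0 0.06; 0 0 0 0.04 -0.045 0 0.06"

```text
t: 6.6
eef_pos: [0.6614, 0.2467, 0.2013]
ee_rot: [-3.141, 0.001, -1.624]
force: [0.4, 0.8, -0.5]
width: 0.0597
gripper_force: 0.0
```

Call:
move_arm --rows "0 0 0 0 -0.02 0 0.06; 0 0 0 0 0 0 0.06; 0 0 0 0 0 0 0.06"

```text
t: 6.98
eef_pos: [0.6799, 0.2463, 0.2003]
ee_rot: [3.141, -0.0, -1.625]
force: [0.2, 0.3, -0.6]
width: 0.06
gripper_force: 0.0
```

```bash
sed -i 's/^CH=.*/CH=np.array([.5200,.1180]); CA=np.radians(-3.2)/' h.py
python3 - <<'E'
from h import *
import m2
s=arm.get_state(); print(s["t"],s["eef_pos"],np.degrees(s["ee_rot"]),s["force"])
im,D=arm.grab_frame("wrist"); cv2.imwrite("pics/w4.png",im); c=cam("wrist",s)
m2.rects(im,D,c,{k:m2.items[k] for k in("grip","foot","tray")})
im,D=arm.grab_frame("top"); cv2.imwrite("pics/t3.png",im); c=cam("top")
P=pts(c,D)
m2.rects(im,D,c,dict(tab=(.45,.6,.33,.40,.09,.115)))
M=np.array([[np.cos(CA),np.sin(CA)],[-np.sin(CA),np.cos(CA)]])
q=(P[...,:2]-CH+[.0026,.0004])@M.T
m=(abs(q[...,0])<.07)&(q[...,1]>-.15)&(q[...,1]<.05)&(P[...,2]>.077)&(P[...,2]<.095)
n,l,st,ce=cv2.connectedComponentsWithStats(m.astype(np.uint8))
for i in range(1,n):
    if st[i,4]>8: print("chip",st[i,4],np.c_[q[l==i].min(0),q[l==i].mean(0),q[l==i].max(0)].round(3).tolist())
E
```

```text
6.975 [0.67992832 0.24628815 0.20031419] [ 1.79955577e+02 -9.76896982e-03 -9.31142720e+01] [ 0.24774314  0.27544079 -0.5634417 ]
grip 2653 c [658.7 155.3] size [181.9 103. ] ang 86.58 zmed 0.0705
foot 1308 c [661.8 148. ] size [197.2 109.8] ang 86.59 zmed 0.0248
tray 1746 c [669.8 146. ] size [200.3 125.8] ang 86.75 zmed 0.0116
tab 64 c [530.4 370.3] size [32.8  8. ] ang 0.5 zmed 0.105
chip 64 [[0.018, 0.029, 0.042], [-0.032, -0.022, -0.011]]
chip 63 [[0.01, 0.02, 0.03], [-0.073, -0.062, -0.05]]
chip 61 [[-0.055, -0.045, -0.034], [-0.034, -0.025, -0.014]]
```

Run:
```python
from h import *
import m2
s=arm.get_state(); print(s["t"],s["eef_pos"],s["width"])
im,D=arm.grab_frame("wrist"); cv2.imwrite("pics/w4.png",im); c=cam("wrist",s)
m2.rects(im,D,c,dict(grip=(.64,.76,.05,.25,.064,.075),foot=(.64,.76,.05,.25,.02,.03),tray=(.64,.76,.0,.25,.008,.015)))
```

```text
7.075 [0.67975341 0.24653141 0.20090457] 0.06013354428116772
grip 1947 c [697.9 169.2] size [74.3 26.1] ang 86.24 zmed 0.0707
foot 917 c [698.1 169.1] size [94.7 40. ] ang 86.77 zmed 0.0249
tray 1566 c [712.9 156.8] size [144.8  98.4] ang 87.98 zmed 0.0116
```

View pics/w4.png

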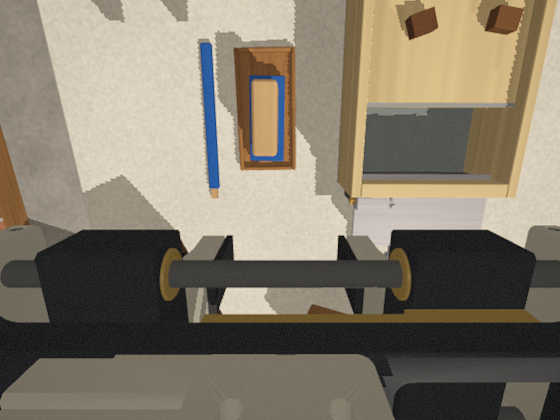

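Wrist view: scraper grip at (265,118) upright in its tray, pencil at (210,120) clear of the fingers, mouth open at (415,140), chips at (420,22) and (503,20).

Run:
```python
from h import *
s=arm.get_state();
t=[.698,.1692,.12,-93.5]; go(*t); go(*t[:2],.042,-93.5,start=t)
u=[*ch(.024,-.110),.20,-3.2]; print("start1",u)
go(*u,start=[.698,.1692,.16,-93.5])
```

```text
from [0.6798 0.2466 0.201 ] -93.07 n 2
0 0 0.22 0.0381 -0.0112 0.0405 ;
0 0 0.22 0.0381 -0.0113 0.0405 ;
from [0.698  0.1692 0.12  ] -93.5 n 2
0 0 -0.00 -0.0000 0.0000 0.0390 ;
0 0 -0.00 -0.0000 0.0000 0.0390 ;
start1 [np.float64(0.5378222127911195), np.float64(0.006831799820146145), 0.2, -3.2]
from [0.698  0.1692 0.16  ] -93.5 n 9
0 0 -10.03 0.0191 0.0167 -0.0044 ;
0 0 -10.03 0.0159 0.0197 -0.0044 ;
0 0 -10.03 0.0122 0.0222 -0.0044 ;
0 0 -10.03 0.0082 0.0240 -0.0044 ;
0 0 -10.03 0.0039 0.0250 -0.0044 ;
0 0 -10.03 -0.0006 0.0253 -0.0044 ;
0 0 -10.03 -0.0050 0.0248 -0.0044 ;
0 0 -10.03 -0.0092 0.0236 -0.0044 ;
0 0 -10.03 -0.0132 0.0216 -0.0044 ;
```

Call:
move_arm --rows "0 0 0.2 0.038 -0.011 0.04 0.046; 0 0 0.2 0.038 -0.011 0.04 0.046; 0 0 0 0 0 0 0.046; 0 0 0 0 0 0.039 0.046; 0 0 0 0 0 0.039 0.046; 0 0 0 0 0 0 0.046; 0 0 0 0 0 0 0.046"

```text
t: 8.0
eef_pos: [0.6993, 0.1697, 0.045]
ee_rot: [-3.139, 0.001, -1.631]
force: [0.3, -0.0, 0.3]
width: 0.0458
gripper_force: 0.0
```

Call:
move_arm --rows "0 0 0 0 0 0 0.02; 0 0 0 0 0 0 0.02; 0 0 0 0 0 0 0.02; 0 0 0 0 0 0 0.02; 0 0 0 0 0 0 0.02" --squeeze 55

```text
t: 8.62
eef_pos: [0.6985, 0.1687, 0.0439]
ee_rot: [-3.141, 0.0, -1.632]
force: [-2.6, 0.4, 6.3]
width: 0.025
gripper_force: 55.0
```

Call:
move_arm --rows "0 0 0 0 0 -0.04 0.02; 0 0 0 0 0 -0.055 0.02; 0 0 0 0 0 -0.055 0.02; 0 0 -10 0.019 0.0167 0 0.02; 0 0 -10 0.016 0.02 0 0.02; 0 0 -10 0.012 0.022 0 0.02; 0 0 -10 0.008 0.024 0 0.02; 0 0 -10 0.004 0.025 0 0.02"

```text
t: 9.62
eef_pos: [0.6079, 0.0781, 0.1923]
ee_rot: [3.141, 0.001, -0.755]
force: [-1.4, 0.6, -1.7]
width: 0.0252
gripper_force: 54.9
```

Call:
move_arm --rows "0 0 -10 -0.0005 0.025 0 0.02; 0 0 -10 -0.005 0.025 0 0.02; 0 0 -10 -0.009 0.0235 0 0.02; 0 0 -10 -0.013 0.0215 0 0.02; 0 0 0 0 0 0 0.02; 0 0 0 0 0 0 0.02; 0 0 0 0 0 0 0.02"

```text
t: 10.5
eef_pos: [0.5384, 0.0075, 0.1926]
ee_rot: [3.142, 0.0, -0.063]
force: [-0.2, 0.5, -1.5]
width: 0.0249
gripper_force: 55.0
```

Run:
```python
from h import *
import m2
s=arm.get_state(); print(s["t"],s["eef_pos"],np.degrees(s["ee_rot"]),s["width"],s["gripper_force"])
u=[*ch(.024,-.110),.122,-3.2]; print(u); go(*u)
im,D=arm.grab_frame("wrist"); cv2.imwrite("pics/w5.png",im)
```

```text
10.5 [0.53836386 0.00747468 0.19260386] [ 1.79998460e+02  8.13921946e-03 -3.59904649e+00] 0.024946961059115386 54.955490827560425
[np.float64(0.5378222127911195), np.float64(0.006831799820146145), 0.122, -3.2]
from [0.5384 0.0075 0.1926] -3.6 n 2
0 0 -0.20 -0.0003 0.0003 0.0353 ;
0 0 -0.20 -0.0003 0.0003 0.0353 ;
```

View pics/w5.png

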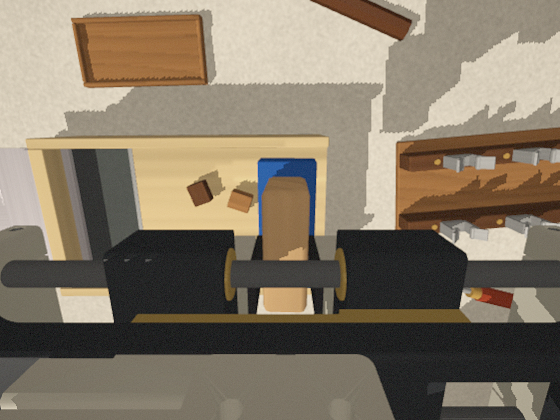

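The scraper is held square over the deck at (288,240), with chips ahead of it at (200,192) and (240,200). Lowering it to the deck.

Call:
move_arm --rows "0 0 -0.4 -0.002 0 0.04 0.02; 0 0 0 0 0 0.033 0.02; 0 0 0 0 0 0.01 0.02; 0 0 0 0 0 0 0.02; 0 0 0 0 0 0 0.02"

```text
t: 11.18
eef_pos: [0.5368, 0.0076, 0.1105]
ee_rot: [-3.141, -0.001, -0.055]
force: [0.4, -0.2, -2.7]
width: 0.0251
gripper_force: 55.0
```

Call:
move_arm --rows "0 0 0 0 -0.01 0.001 0.02; 0 0 0 0 -0.02 0 0.02; 0 0 0 0 -0.022 0 0.02; 0 0 0 0 -0.022 0 0.02; 0 0 0 0 -0.022 0 0.02; 0 0 0 0 -0.022 0 0.02; 0 0 0 0 -0.022 0 0.02; 0 0 0 0 -0.022 0 0.02"

```text
t: 12.18
eef_pos: [0.545, 0.1706, 0.1088]
ee_rot: [-3.142, -0.0, -0.055]
force: [0.2, 0.7, -1.7]
width: 0.0251
gripper_force: 55.0
```

Call:
move_arm --rows "0 0 0 0 0 0 0.02; 0 0 0 0 0 0 0.02; 0 0 0 0 0 0 0.02"

```text
t: 12.55
eef_pos: [0.5448, 0.1686, 0.1087]
ee_rot: [3.141, 0.0, -0.055]
force: [-1.1, -0.5, -2.7]
width: 0.0255
gripper_force: 55.0
```

Run:
```python
from h import *
s=arm.get_state(); print(s["eef_pos"])
M=np.array([[np.cos(CA),np.sin(CA)],[-np.sin(CA),np.cos(CA)]])
print("chute xy",M@(s["eef_pos"][:2]-CH))
im,D=arm.grab_frame("top"); cv2.imwrite("pics/t4.png",cv2.resize(im[110:310,140:445],None,fx=2.6,fy=2.6))
```

```text
[0.54477811 0.16857247 0.10873805]
chute xy [0.02191644 0.05187677]
```

View pics/t4.png

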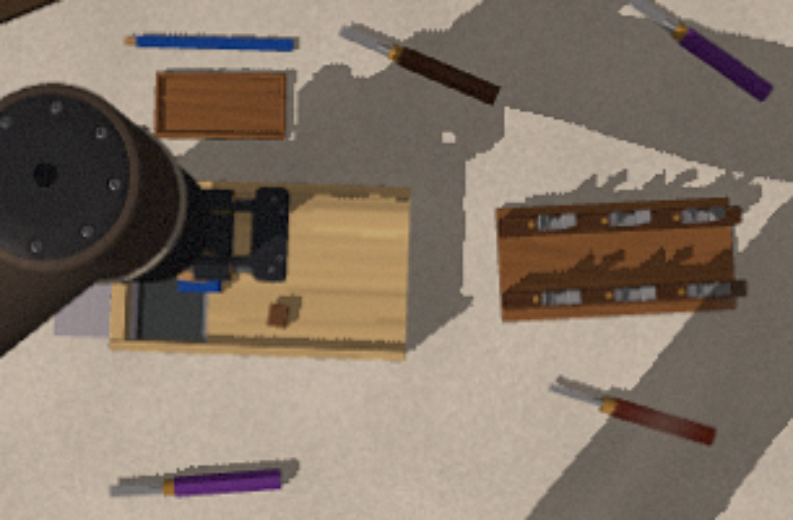

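Two chips are down the mouth and one is left on the deck at (278,314). Chisel b has been knocked aside to (450,75), as warned. Second pass.

Call:
move_arm --rows "0 0 0 0 0 -0.045 0.02; 0 0 0 0 0.05 0 0.02; 0 0 0 -0.015 0.05 0 0.02; 0 0 0 -0.03 0.05 0 0.02; 0 0 0 0 0 0 0.02; 0 0 0 0 0 0.03 0.02; 0 0 0 0 0 0.0145 0.02; 0 0 0 0 0 0 0.02"

```text
t: 13.6
eef_pos: [0.4917, 0.0215, 0.1088]
ee_rot: [3.14, 0.001, -0.055]
force: [-0.2, -0.4, -2.1]
width: 0.025
gripper_force: 55.0
```

Call:
move_arm --rows "0 0 0 0 -0.01 0 0.02; 0 0 0 0 -0.02 0 0.02; 0 0 0 0 -0.02 0 0.02; 0 0 0 0 -0.02 0 0.02; 0 0 0 0 -0.02 0 0.02; 0 0 0 0 -0.02 0 0.02; 0 0 0 0 -0.02 0 0.02; 0 0 0 0 -0.02 0 0.02"

```text
t: 14.6
eef_pos: [0.5, 0.1729, 0.1092]
ee_rot: [3.142, -0.0, -0.055]
force: [0.0, -0.6, -2.6]
width: 0.0252
gripper_force: 55.0
```

Call:
move_arm --rows "0 0 0 0 0 0 0.02; 0 0 0 0 0 0 0.02; 0 0 0 0 0 -0.05 0.02; 0 0 0 0 0 -0.05 0.02; 0 0 0 0.05 0 0 0.02; 0 0 0 0.05 0 0 0.02; 0 0 0 0 0 0 0.02; 0 0 0 0 0 0 0.02"

```text
t: 15.6
eef_pos: [0.5994, 0.1651, 0.2085]
ee_rot: [3.141, 0.002, -0.056]
force: [-1.3, 0.2, -2.1]
width: 0.0252
gripper_force: 55.0
```

Run:
```python
from h import *
s=arm.get_state(); print(s["t"],s["eef_pos"],s["width"],s["gripper_force"],np.degrees(s["ee_rot"]))
im,D=arm.grab_frame("top"); a=cv2.resize(im[110:310,140:445],None,fx=2.,fy=2.)
im,D=arm.grab_frame("scene"); b=cv2.resize(im[180:310,260:420],None,fx=1.2,fy=1.2)
o=np.zeros((600,620,3),np.uint8); o[:400,:610]=a; o[400:400+b.shape[0],:b.shape[1]]=b; cv2.imwrite("pics/t5.png",o)
go(.6985,.1687,.16,-93.5)
```

```text
15.6 [0.59940464 0.16507572 0.20849226] 0.02523046142339457 54.98237729072571 [ 1.79956598e+02  8.62736834e-02 -3.22592612e+00]
from [0.5991 0.1656 0.2093] -3.16 n 9
0 0 10.04 0.0110 -0.0009 0.0055 ;
0 0 10.04 0.0107 -0.0029 0.0055 ;
0 0 10.04 0.0100 -0.0047 0.0055 ;
0 0 10.04 0.0090 -0.0063 0.0055 ;
0 0 10.04 0.0078 -0.0078 0.0055 ;
0 0 10.04 0.0063 -0.0091 0.0055 ;
0 0 10.04 0.0046 -0.0100 0.0055 ;
0 0 10.04 0.0028 -0.0107 0.0055 ;
0 0 10.04 0.0009 -0.0110 0.0055 ;
```

View pics/t5.png

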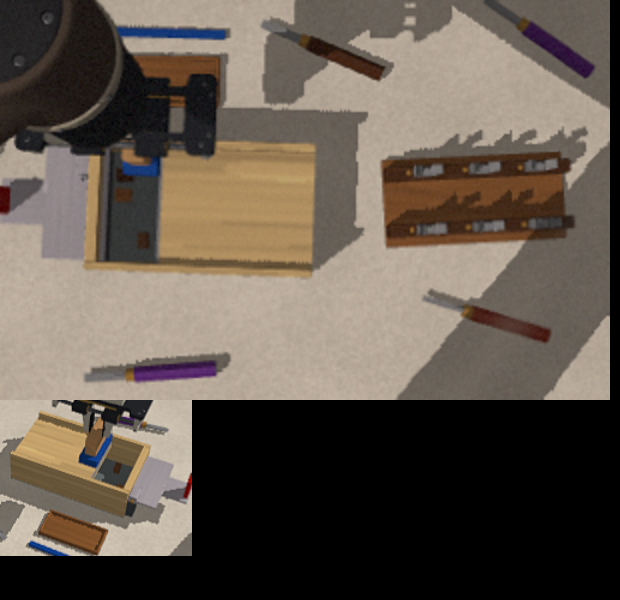

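Run:
```python
from h import *
import m2
m2.rects(None,np.load("top0.npy"),cam("top"),dict(mallet=(.45,.8,.34,.6,.03,.1)))
D=np.load("top0.npy");P=pts(cam("top"),D);q=P[(P[...,0]>.4)&(P[...,0]<.8)&(P[...,1]>.34)&(P[...,1]<.6)&(P[...,2]>.05)&(P[...,2]<.09)]
print(np.percentile(q,[1,99],axis=0), "tab outer corner",ch(.0475,.32))
```

```text
mallet 2029 c [696.3 501. ] size [170.9 270.9] ang 71.71 zmed 0.0735
[[0.54915461 0.39213641 0.05016594]
 [0.7987579  0.58488099 0.08936379]] tab outer corner [0.58528882 0.43484952]
```

All three chips lie in the well at (125,175), (124,195) and (143,240), and the deck is clean. I'll push the gate's tab shut with the held scraper, bottom above the mallet's 75 mm, so the gate is shut before the scraper goes back.

Run:
```python
from h import *
t=[*ch(-.012,.305),.209,-3.2]; print(t); go(*t); go(*t[:2],.121,-3.2,start=t)
```

```text
[np.float64(0.5250442698527312), np.float64(0.4231942911354222), 0.209, -3.2]
from [0.5991 0.1656 0.2093] -3.16 n 5
0 0 0.01 -0.0176 -0.0506 0.0001 ;
0 0 0.01 -0.0176 -0.0506 0.0001 ;
0 0 0.01 -0.0176 -0.0506 0.0001 ;
0 0 0.01 -0.0177 -0.0506 0.0001 ;
0 0 0.01 -0.0177 -0.0506 0.0001 ;
from [0.525  0.4232 0.209 ] -3.2 n 2
0 0 -0.00 0.0000 -0.0000 0.0440 ;
0 0 -0.00 0.0000 -0.0000 0.0440 ;
```

Call:
move_arm --rows "0 0 0 -0.0176 -0.0506 0 0.02; 0 0 0 -0.0176 -0.0506 0 0.02; 0 0 0 -0.0176 -0.0506 0 0.02; 0 0 0 -0.0176 -0.0506 0 0.02; 0 0 0 -0.0176 -0.0506 0 0.02; 0 0 0 0 0 0 0.02; 0 0 0 0 0 0.044 0.02; 0 0 0 0 0 0.043 0.02"

```text
t: 16.7
eef_pos: [0.5253, 0.4234, 0.1225]
ee_rot: [-3.14, -0.001, -0.054]
force: [0.7, 0.0, -2.5]
width: 0.0253
gripper_force: 55.0
```

Call:
move_arm --rows "0 0 0 0 0 0 0.02; 0 0 0 0 0 0 0.02; 0 0 0 0 0.015 0 0.02; 0 0 0 0 0.01 0 0.02; 0 0 0 0 0.012 0 0.02; 0 0 0 0 0.012 0 0.02; 0 0 0 0 0.012 0 0.02; 0 0 0 0 0.012 0 0.02"

```text
t: 17.7
eef_pos: [0.522, 0.3497, 0.1226]
ee_rot: [-3.141, -0.0, -0.055]
force: [-0.3, 1.7, -1.2]
width: 0.0248
gripper_force: 55.0
```

Call:
move_arm --rows "0 0 0 0 0.01 0 0.02; 0 0 0 0 0.008 0 0.02; 0 0 0 0 0.005 0 0.02; 0 0 0 0 0.004 0 0.02; 0 0 0 0 0.003 0 0.02; 0 0 0 0 0 0 0.02"

```text
t: 18.45
eef_pos: [0.5205, 0.3216, 0.1224]
ee_rot: [-3.139, -0.001, -0.055]
force: [-0.0, 5.1, -3.0]
width: 0.0252
gripper_force: 55.0
```

Call:
move_arm --rows "0 0 0 0 0.003 0 0.02; 0 0 0 0 0.003 0 0.02; 0 0 0 0 0 0 0.02; 0 0 0 0 0 0 0.02"

```text
t: 18.95
eef_pos: [0.5208, 0.3202, 0.1232]
ee_rot: [-3.132, -0.003, -0.054]
force: [-3.8, 18.3, -3.1]
width: 0.0254
gripper_force: 55.3
```

Call:
move_arm --rows "0 0 0 0 -0.02 0 0.02; 0 0 0 0 -0.02 0 0.02; 0 0 0 0 0 -0.06 0.02; 0 0 0 0 0 -0.03 0.02; 0 0 0 0.05 -0.02 0 0.02; 0 0 0 0.05 -0.02 0 0.02; 0 0 0 0 0 0 0.02; 0 0 0 0 0 0 0.02"

```text
t: 19.95
eef_pos: [0.6239, 0.3886, 0.2106]
ee_rot: [3.139, 0.002, -0.055]
force: [0.1, -0.7, -1.3]
width: 0.0252
gripper_force: 55.0
```

Run:
```python
from h import *
import m2
s=arm.get_state(); print(s["t"],s["eef_pos"],s["width"],np.degrees(s["ee_rot"]))
im,D=arm.grab_frame("top"); cv2.imwrite("pics/t6.png",im)
m2.rects(im,D,cam("top"),dict(tab=(.45,.57,.26,.33,.09,.115),lips=(.4,.5,-.1,.27,.08,.092)))
im,D=arm.grab_frame("scene"); cv2.imwrite("pics/s6.png",im);m2.rects(im,D,cam("scene"),dict(tab=(.45,.6,.26,.40,.09,.115)))
b=cv2.resize(im[170:320,250:450],None,fx=4,fy=4); cv2.imwrite("pics/s6c.png",b)
t=[.6985,.1687,.16,-93.5]
go(*t)
```

```text
19.95 [0.6238557 0.3886363 0.2106361] 0.02515429739447449 [ 1.79859725e+02  1.09678279e-01 -3.17827823e+00]
tab 70 c [526.4 297. ] size [10.3 32.5] ang 87.17 zmed 0.1061
lips 542 c [439.4 120.4] size [291.5  58. ] ang 76.17 zmed 0.0841
tab 41 c [532.7 298.3] size [ 9.  34.2] ang 86.83 zmed 0.1047
from [0.6235 0.3888 0.2122] -3.13 n 9
0 0 10.04 0.0097 0.0240 0.0058 ;
0 0 10.04 0.0137 0.0219 0.0058 ;
0 0 10.04 0.0173 0.0192 0.0058 ;
0 0 10.04 0.0204 0.0159 0.0058 ;
0 0 10.04 0.0228 0.0121 0.0058 ;
0 0 10.04 0.0246 0.0079 0.0058 ;
0 0 10.04 0.0256 0.0035 0.0058 ;
0 0 10.04 0.0258 -0.0010 0.0058 ;
0 0 10.04 0.0252 -0.0055 0.0058 ;
```

View pics/s6c.png

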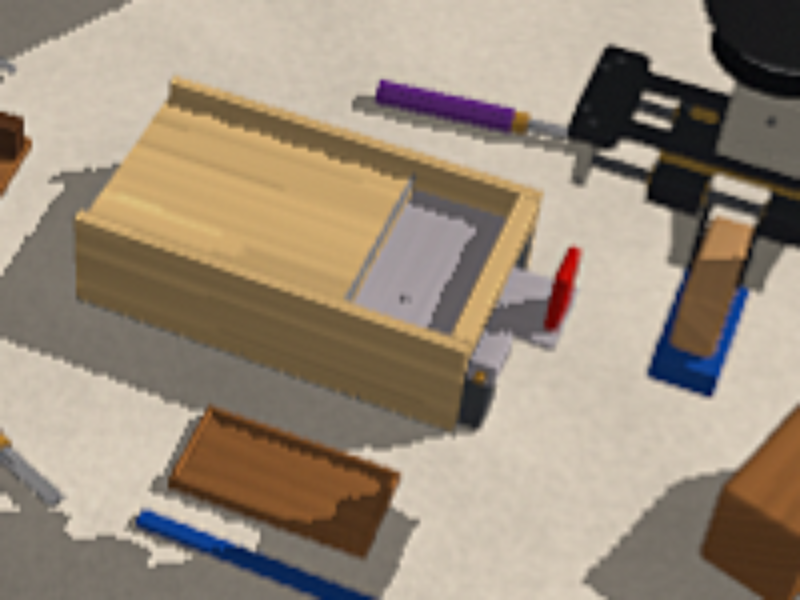

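Gate is shut: the plate fills the mouth and the tab is at (563,290), chute y ≈ 180 mm. Returning the scraper to its tray.

Call:
move_arm --rows "0 0 10 0.0097 0.024 0.005 0.02; 0 0 10 0.0137 0.022 0.005 0.02; 0 0 10 0.017 0.019 0.005 0.02; 0 0 10 0.0204 0.016 0.005 0.02; 0 0 10 0.023 0.012 0.005 0.02; 0 0 10 0.0246 0.008 0.005 0.02; 0 0 10 0.0256 0.0035 0.005 0.02; 0 0 10 0.026 -0.001 0.005 0.02"

```text
t: 21.05
eef_pos: [0.6907, 0.1928, 0.1735]
ee_rot: [-3.14, 0.0, -1.456]
force: [0.0, 0.0, -2.3]
width: 0.0251
gripper_force: 55.0
```

Call:
move_arm --rows "0 0 10.3 0.025 -0.0055 0 0.02; 0 0 0 0 0 0 0.02; 0 0 0 0 0 0 0.02"

```text
t: 21.42
eef_pos: [0.6992, 0.1695, 0.1731]
ee_rot: [-3.141, 0.001, -1.629]
force: [-0.7, 0.6, -3.3]
width: 0.0254
gripper_force: 55.0
```

Run:
```python
from h import *
import m2
s=arm.get_state(); print(s["t"],s["eef_pos"],np.degrees(s["ee_rot"]))
go(.698,.165,.046,-93.5)
im,D=arm.grab_frame("scene"); m2.rects(im,D,cam("scene"),dict(tray=(.64,.80,.05,.26,.008,.0135)))
```

```text
21.425 [0.6992266  0.16946801 0.17313778] [-1.79950882e+02  3.59608494e-02 -9.33345831e+01]
from [0.6992 0.1695 0.1731] -93.33 n 3
0 0 0.06 0.0015 0.0003 0.0424 ;
0 0 0.06 0.0015 0.0003 0.0424 ;
0 0 0.06 0.0015 0.0003 0.0424 ;
tray 294 c [721.1 174.7] size [172.7 112. ] ang 87.58 zmed 0.0099
```

Call:
move_arm --rows "0 0 0 0.003 0 0.05 0.02; 0 0 0 0.001 0 0.05 0.02; 0 0 0 0 0 0.02 0.02; 0 0 0 0 0 0.006 0.02; 0 0 0 0 0 0.003 0.02; 0 0 0 0 0 0 0.02; 0 0 0 0 0 0 0.02"

```text
t: 22.35
eef_pos: [0.7001, 0.1654, 0.0447]
ee_rot: [-3.14, 0.001, -1.631]
force: [-0.9, -0.3, -1.9]
width: 0.0254
gripper_force: 55.0
```

Call:
move_arm --rows "0 0 0 0 0 0.0015 0.02; 0 0 0 0 0 0 0.02; 0 0 0 0 0 0 0.05; 0 0 0 0 0 0 0.05; 0 0 0 0 0 0 0.05; 0 0 0 0 0 -0.05 0.05; 0 0 0 0 0 -0.06 0.05; 0 0 0 0 0 -0.06 0.05"

```text
t: 23.35
eef_pos: [0.6991, 0.1649, 0.2132]
ee_rot: [3.141, -0.001, -1.631]
force: [1.7, 0.0, -1.0]
width: 0.0504
gripper_force: 0.0
```

Run:
```python
from h import *
import m2
s=arm.get_state(); print(s["t"],s["eef_pos"],s["width"])
it=dict(b=(.6,.78,-.25,.05,.014,.03),c=(.28,.45,-.45,-.12,.014,.03),tray=(.6,.76,0,.25,.008,.016))
im,D=arm.grab_frame("top"); cv2.imwrite("pics/t7.png",im); m2.rects(im,D,cam("top"),it)
im,D=arm.grab_frame("scene"); m2.rects(im,D,cam("scene"),dict(grip=(.64,.76,.05,.25,.064,.078),**it))
```

```text
23.35 [0.69907629 0.16492694 0.21322363] 0.050352381422881086
b 294 c [732.5 -59.3] size [165.5  20.2] ang 65.3 zmed 0.0181
c 301 c [ 358.2 -277.2] size [159.4  20.2] ang 70.84 zmed 0.0185
tray 181 c [708.8  89.9] size [177.9 102. ] ang 89.86 zmed 0.0108
grip 222 c [702.2 166.9] size [74.3 28.6] ang 87.63 zmed 0.07
b 227 c [666.8 -46.4] size [154.1 171.1] ang 76.65 zmed 0.0184
c 92 c [ 357.8 -289.7] size [131.9  20.5] ang 72.06 zmed 0.0175
tray 344 c [684.1 124.2] size [234.9 160.7] ang 86.81 zmed 0.0108
```

```bash
cat > m3.py <<'E'
from h import *
def handle(im,D,c,box,hi=110):
    "brown handle: centre, blade direction"
    P=pts(c,D); hsv=cv2.cvtColor(im,cv2.COLOR_BGR2HSV).astype(int)
    x0,x1,y0,y1=box
    inb=(P[...,0]>x0)&(P[...,0]<x1)&(P[...,1]>y0)&(P[...,1]<y1)&(P[...,2]>.012)&(P[...,2]<.03)
    h=inb&((hsv[...,0]<14)|(hsv[...,0]>172))&(hsv[...,1]>90)&(hsv[...,2]<hi)
    h=cv2.morphologyEx(h.astype(np.uint8),cv2.MORPH_OPEN,np.ones((3,3)))
    n,l,st,_=cv2.connectedComponentsWithStats(h); i=1+np.argmax(st[1:,4])
    q=P[l==i][:,:2]; r=cv2.minAreaRect((q*1000).astype(np.float32))
    a=r[2] if r[1][0]>r[1][1] else r[2]+90
    print("handle px",st[i].tolist(),"c",np.round(r[0],1),"size",np.round(r[1],1),"axis ang",round(a,2))
    o=P[inb&(l!=i)][:,:2]; o=o[np.linalg.norm(o-q.mean(0),axis=1)<.14]
    if len(o): print("  rest (blade side) dir", np.degrees(np.arctan2(*(o.mean(0)-q.mean(0))[::-1])).round(1), len(o))
E
python3 - <<'E'
from m3 import *
im=cv2.imread("pics/t7.png"); im2,D=arm.grab_frame("top"); c=cam("top")
handle(im2,D,c,(.6,.78,-.25,.05)); handle(im2,D,c,(.28,.45,-.45,-.12))
P=pts(c,D); m=(P[...,0]>.45)&(P[...,0]<.7)&(P[...,1]<-.33)&(P[...,1]>-.55)&(P[...,2]>.05)&(P[...,2]<.14)
print("glue",np.percentile(P[m],[2,50,98],axis=0).round(3).tolist())
E
```

```text
handle px [294, 130, 38, 20, 252] c [720.6 -84.7] size [107.1  20.8] axis ang 65.59
  rest (blade side) dir 61.9 116
handle px [376, 264, 37, 16, 259] c [ 352.9 -294.2] size [103.1  19.9] axis ang 72.02
  rest (blade side) dir 71.8 112
glue [[0.485, -0.506, 0.051], [0.573, -0.479, 0.082], [0.605, -0.335, 0.122]]
```

Run:
```python
from h import *
go(.747,-.021,.20,-114.4)
```

```text
from [0.7014 0.1658 0.2166] -93.43 n 4
0 0 5.24 0.0459 -0.0142 0.0042 ;
0 0 5.24 0.0444 -0.0183 0.0042 ;
0 0 5.24 0.0426 -0.0223 0.0042 ;
0 0 5.24 0.0404 -0.0261 0.0042 ;
```

Call:
move_arm --rows "0 0 5.2 0.046 -0.014 0.004 0.05; 0 0 5.2 0.0445 -0.018 0.004 0.05; 0 0 5.2 0.0425 -0.022 0.004 0.05; 0 0 5.2 0.0405 -0.026 0.004 0.05; 0 0 0 0 0 0 0.05; 0 0 0 0 0 0 0.05; 0 0 0 0 0 0 0.05"

```text
t: 24.38
eef_pos: [0.7441, -0.0206, 0.1954]
ee_rot: [3.141, -0.0, -1.992]
force: [-0.1, 0.4, -0.2]
width: 0.05
gripper_force: 0.0
```

Run:
```python
from m3 import *
s=arm.get_state(); print(s["t"],s["eef_pos"],np.degrees(s["ee_rot"]))
im,D=arm.grab_frame("wrist"); cv2.imwrite("pics/w8.png",im); c=cam("wrist",s)
handle(im,D,c,(.6,.78,-.25,.05))
```

```text
24.375 [ 0.74405255 -0.02055702  0.19541288] [ 1.79976901e+02 -7.34165863e-03 -1.14160157e+02]
handle px [271, 78, 16, 97, 1293] c [723.5 -84.1] size [108.4  18. ] axis ang 65.12
  rest (blade side) dir 59.2 725
```

View pics/w8.png

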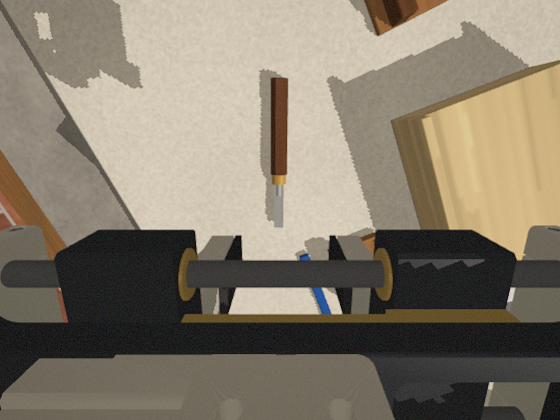

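Wrist view: brown-handled chisel at (279,78–175), brass ferrule at (279,181), blade tip at (278,227). It's clearly chisel_b, and only the chute is nearby. Grasping it at mid handle.

Run:
```python
from h import *
t=[.7235,-.0841,.10,-114.9]
go(*t); go(*t[:2],.013,-114.9,start=t)
```

```text
from [ 0.7441 -0.0205  0.1956] -114.15 n 3
0 0 0.25 0.0222 -0.0024 0.0319 ;
0 0 0.25 0.0222 -0.0025 0.0319 ;
0 0 0.25 0.0221 -0.0026 0.0319 ;
from [ 0.7235 -0.0841  0.1   ] -114.9 n 2
0 0 -0.00 -0.0000 0.0000 0.0435 ;
0 0 -0.00 -0.0000 0.0000 0.0435 ;
```

Call:
move_arm --rows "0 0 0.25 0.022 -0.0025 0.032 0.05; 0 0 0.25 0.022 -0.0025 0.032 0.05; 0 0 0.25 0.022 -0.0025 0.032 0.05; 0 0 0 0 0 0.045 0.05; 0 0 0 0 0 0.035 0.05; 0 0 0 0 0 0 0.05; 0 0 0 0 0 0 0.05"

```text
t: 25.3
eef_pos: [0.7249, -0.0842, 0.0215]
ee_rot: [-3.14, 0.001, -2.006]
force: [-0.3, -0.1, 1.0]
width: 0.0499
gripper_force: 0.0
```

Call:
move_arm --rows "0 0 0 0.0006 0.0013 0.0105 0.05; 0 0 0 0 0 0 0.05; 0 0 0 0 0 0 0.05; 0 0 0 0 0 0 0.015; 0 0 0 0 0 0 0.015; 0 0 0 0 0 0 0.015; 0 0 0 0 0 0 0.015" --squeeze 60

```text
t: 26.18
eef_pos: [0.7222, -0.0848, 0.0092]
ee_rot: [3.142, -0.0, -2.007]
force: [-0.1, 0.4, -0.3]
width: 0.0173
gripper_force: 0.0
```

Call:
move_arm --rows "0 0 0 0 0 -0.04 0.015; 0 0 0 0 0 -0.05 0.015; 0 0 0 0 0 -0.05 0.015; 0 0 0 0 0 0 0.015; 0 0 0 0 0 0 0.015"

```text
t: 26.8
eef_pos: [0.7219, -0.0846, 0.1491]
ee_rot: [3.141, 0.0, -2.007]
force: [-0.1, -0.7, 0.2]
width: 0.015
gripper_force: 0.0
```

```bash
cat >> h.py <<'E'
RL=np.array([.5221+.0026,-.2565+.0004]); RA=np.radians(1.77)
def rl(x,y): return RL+np.array([x*np.cos(RA)-y*np.sin(RA), x*np.sin(RA)+y*np.cos(RA)])
E
python3 - <<'E'
from h import *
s=arm.get_state(); print(s["t"],s["eef_pos"],np.degrees(s["ee_rot"]),s["width"])
t=[*rl(0,.075),.155,-178.2]; print(t)
go(*t)
E
```

```text
26.8 [ 0.72192104 -0.08463502  0.14914044] [ 1.79987723e+02  2.62371209e-02 -1.15008161e+02] 0.015035509128917827
[np.float64(0.5223834439211167), np.float64(-0.18113578475076664), 0.155, -178.2]
from [ 0.7219 -0.0846  0.1491] -115.01 n 7
0 0 9.03 0.0245 0.0200 -0.0008 ;
0 0 9.03 0.0274 0.0159 -0.0008 ;
0 0 9.03 0.0295 0.0114 -0.0008 ;
0 0 9.03 0.0310 0.0066 -0.0008 ;
0 0 9.03 0.0316 0.0017 -0.0008 ;
0 0 9.03 0.0315 -0.0033 -0.0008 ;
0 0 9.03 0.0306 -0.0082 -0.0008 ;
```

The grip closed on nothing. Looking again.

Run:
```python
from m3 import *
s=arm.get_state()
im,D=arm.grab_frame("wrist"); cv2.imwrite("pics/w9.png",im)
try: handle(im,D,cam("wrist",s),(.55,.85,-.35,.1))
except Exception as e: print(e)
im2,D=arm.grab_frame("top"); 
try: handle(im2,D,cam("top"),(.55,.85,-.35,.1))
except Exception as e: print(e)
cv2.imwrite("pics/tw9.png",np.vstack([im[:300],im2[60:360]]))
```

```text
handle px [275, 142, 18, 99, 1494] c [723.6 -84.1] size [108.2  18.1] axis ang 65.3
  rest (blade side) dir 114.1 688
handle px [303, 132, 10, 7, 40] c [731.4 -71.7] size [29.5 12.1] axis ang 63.92
  rest (blade side) dir 75.8 165
```

View pics/tw9.png

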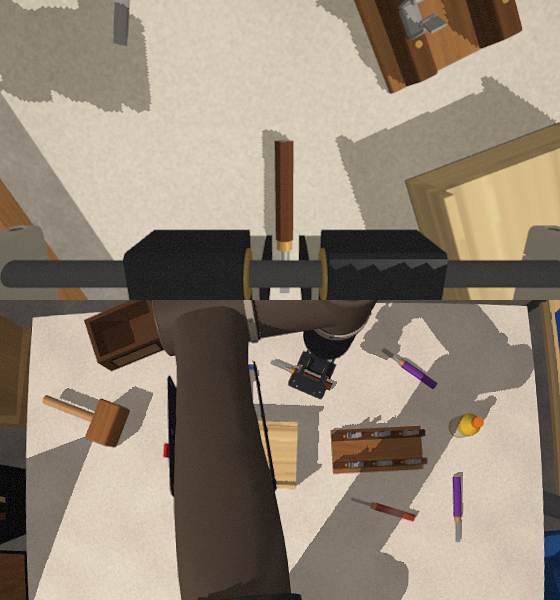

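The chisel hasn't moved: its handle is still at (284,142–240), directly under the tool. Trying again, with the closing watched in shorter steps.

Call:
move_arm --rows "0 0 0 0 0 0 0.05; 0 0 0 0 0 0 0.05; 0 0 0 0 0 0.05 0.05; 0 0 0 0 0 0.05 0.05; 0 0 0 -0.0005 -0.0015 0.038 0.05; 0 0 0 0 0 0 0.05; 0 0 0 0 0 0 0.05; 0 0 0 0 0 0 0.03"

```text
t: 27.9
eef_pos: [0.7254, -0.0849, 0.0137]
ee_rot: [-3.138, 0.002, -2.007]
force: [-0.4, -0.2, -0.2]
width: 0.0445
gripper_force: 0.0
```

Run:
```python
from h import *
s=arm.get_state(); print(s["t"],s["eef_pos"],np.degrees(s["ee_rot"]),s["width"],s["force"])
im,D=arm.grab_frame("scene"); p=proj(cam("scene"),s["eef_pos"])[0].astype(int); print(p)
a=im[p[1]-50:p[1]+45,p[0]-65:p[0]+65]; w,D=arm.grab_frame("wrist")
cv2.imwrite("pics/s10.png",np.hstack([cv2.resize(a,(520,380),interpolation=cv2.INTER_CUBIC),cv2.resize(w[100:400,150:400],(280,380))]))
```

```text
27.9 [ 0.72537314 -0.0848882   0.01374915] [-1.79819079e+02  9.50544204e-02 -1.14980081e+02] 0.04446606230754195 [-0.43226437 -0.23953454 -0.15823844]
[234 267]
```

View pics/s10.png

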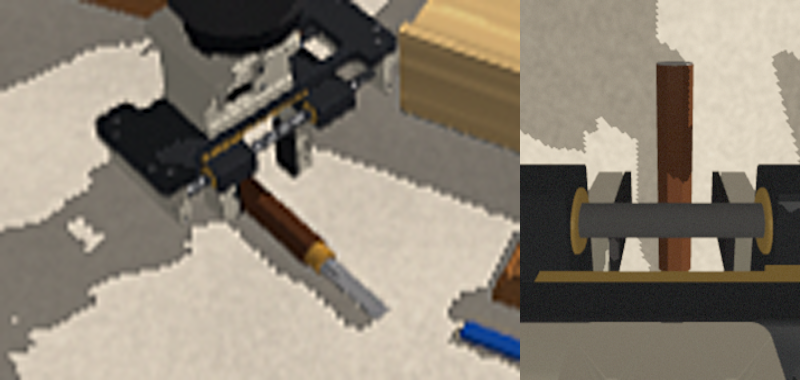

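The handle lies properly between the fingers (scene crop (280,210), wrist crop (675,170)). The first failure was probably the momentary slackening. That was my last picture, so numbers only from here.

Call:
move_arm --rows "0 0 0 0 0 0.002 0.015; 0 0 0 0 0 0 0.015; 0 0 0 0 0 0 0.015; 0 0 0 0 0 0 0.015; 0 0 0 0 0 0 0.01; 0 0 0 0 0 0 0.01; 0 0 0 0 0 0 0.01; 0 0 0 0 0 0 0.01" --squeeze 60

```text
t: 29.0
eef_pos: [0.7238, -0.085, 0.0092]
ee_rot: [3.142, -0.0, -2.007]
force: [-0.2, -0.0, -0.5]
width: 0.0105
gripper_force: 0.0
```

Run:
```python
from m3 import *
s=arm.get_state(); print(arm.finger_overhang, s["width"])
for n in("wrist","scene"):
    im,D=arm.grab_frame(n); c=cam(n,s); P=pts(c,D); hsv=cv2.cvtColor(im,cv2.COLOR_BGR2HSV).astype(int)
    m=(P[...,0]>.64)&(P[...,0]<.80)&(P[...,1]>-.16)&(P[...,1]<.03)&(hsv[...,0]<14)&(hsv[...,1]>110)&(P[...,2]<.06)&(P[...,2]>0.003)
    q=P[m]; d=np.array([np.cos(np.radians(65.2)),np.sin(np.radians(65.2))]); e=np.array([-d[1],d[0]])
    r=q[:,:2]-[.7235,-.0841]; a=r@d; b=r@e
    for lo in np.arange(-.06,.06,.02):
        k=(a>=lo)&(a<lo+.02)
        if k.sum()>5: print(n,lo.round(2),k.sum(),"lat",np.percentile(b[k],[5,50,95]).round(4),"z",np.percentile(q[k,2],[5,50,95]).round(4))
```

```text
0.008 0.010491752591279241
wrist -0.06 749 lat [-0.0086  0.0001  0.0088] z [0.015  0.0193 0.021 ]
wrist -0.04 946 lat [-0.0084  0.      0.0085] z [0.0151 0.0193 0.0209]
wrist -0.02 771 lat [-0.008  -0.      0.0085] z [0.0152 0.0195 0.0211]
wrist 0.0 245 lat [-0.0056 -0.0007  0.0042] z [0.0187 0.02   0.0211]
wrist 0.02 278 lat [-0.0066 -0.0008  0.005 ] z [0.0179 0.02   0.0212]
wrist 0.04 234 lat [-0.0074 -0.0008  0.0053] z [0.017  0.0197 0.021 ]
scene 0.0 37 lat [-0.0112 -0.0051  0.0062] z [0.0122 0.0172 0.0215]
scene 0.02 48 lat [-0.0105 -0.0038  0.0054] z [0.0135 0.0175 0.0217]
scene 0.04 28 lat [-0.011  -0.005   0.0065] z [0.0132 0.0163 0.0204]
```

Call:
move_arm --rows "0 0 0 0 0.006 0 0.01; 0 0 0 0 0.006 0 0.01; 0 0 0 0 0 0 0.01; 0 0 0 0 0 0 0.01"

```text
t: 29.6
eef_pos: [0.7131, -0.0798, 0.0095]
ee_rot: [-3.141, 0.0, -2.007]
force: [0.9, 0.1, 1.0]
width: 0.0105
gripper_force: 0.0
```

```bash
cat > m4.py <<'E'
from m3 import *
s=arm.get_state(); print(s["t"],s["eef_pos"],s["width"],s["gripper_force"],s["force"])
im,D=arm.grab_frame("wrist"); c=cam("wrist",s); P=pts(c,D)
handle(im,D,c,(.6,.82,-.25,.05))
# finger surfaces in the tool frame: points near TCP, x within pads
T=R.from_euler('xyz',s["ee_rot"]).as_matrix(); q=(P-s["eef_pos"])@T
m=(D>0)&(abs(q[...,0])<.03)&(abs(q[...,1])<.06)&(q[...,2]>-.05)
hsv=cv2.cvtColor(im,cv2.COLOR_BGR2HSV)
for y in np.arange(-.04,.04,.004):
    k=m&(q[...,1]>=y)&(q[...,1]<y+.004)
    if k.sum()>3: print(round(y,3),k.sum(),"toolz",np.percentile(q[k][:,2],[2,50,98]).round(3),"toolx",np.percentile(q[k][:,0],[2,50,98]).round(3))
E
python3 m4.py
```

```text
29.6 [ 0.71306494 -0.07980506  0.00948229] 0.01051853754915558 0.0 [0.89606046 0.07971634 0.95003894]
handle px [249, 154, 34, 95, 2043] c [ 713.2 -106.7] size [59.6 19.3] axis ang 64.87
  rest (blade side) dir 71.8 1138
-0.04 239 toolz [0.008 0.009 0.011] toolx [0.003 0.016 0.029]
-0.036 240 toolz [0.008 0.009 0.011] toolx [0.003 0.017 0.03 ]
-0.032 245 toolz [0.008 0.009 0.011] toolx [0.003 0.017 0.03 ]
-0.028 239 toolz [0.008 0.009 0.011] toolx [0.003 0.017 0.03 ]
-0.024 116 toolz [-0.007 -0.005  0.01 ] toolx [0.005 0.018 0.029]
-0.02 205 toolz [-0.011 -0.009 -0.006] toolx [0.008 0.019 0.03 ]
-0.016 339 toolz [-0.042 -0.011 -0.009] toolx [0.007 0.015 0.029]
-0.012 434 toolz [-0.048 -0.011 -0.01 ] toolx [0.006 0.011 0.029]
-0.008 490 toolz [-0.048 -0.01  -0.007] toolx [-0.009  0.009  0.029]
-0.004 402 toolz [-0.007 -0.005  0.01 ] toolx [-0.017  0.008  0.029]
-0.0 455 toolz [0.008 0.009 0.011] toolx [-0.019  0.007  0.029]
0.004 517 toolz [-0.048  0.009  0.01 ] toolx [-0.018  0.009  0.029]
0.008 449 toolz [-0.048  0.009  0.01 ] toolx [-0.001  0.011  0.029]
0.012 326 toolz [-0.04   0.009  0.01 ] toolx [-0.001  0.011  0.029]
0.016 261 toolz [0.008 0.009 0.011] toolx [-0.001  0.015  0.029]
0.02 236 toolz [0.008 0.009 0.011] toolx [0.003 0.016 0.03 ]
0.024 246 toolz [0.008 0.009 0.01 ] toolx [0.003 0.017 0.03 ]
0.028 242 toolz [0.008 0.009 0.01 ] toolx [0.003 0.017 0.029]
0.032 242 toolz [0.008 0.009 0.01 ] toolx [0.003 0.016 0.03 ]
0.036 240 toolz [0.008 0.009 0.011] toolx [0.003 0.017 0.029]
```

Call:
move_arm --rows "0 0 0 0 -0.012 -0.03 0.05; 0 0 0 0 0 -0.05 0.05; 0 0 0 0 0 -0.05 0.05; 0 0 0 0 0 0 0.05; 0 0 0 0 0 0 0.05"

```text
t: 30.28
eef_pos: [0.7236, -0.0849, 0.1391]
ee_rot: [3.141, 0.0, -2.007]
force: [0.4, 0.5, -0.8]
width: 0.0492
gripper_force: 0.0
```

Run:
```python
from h import *
s=arm.get_state(); print(s["t"],s["eef_pos"],s["width"])
T=R.from_euler('xyz',s["ee_rot"]).as_matrix()
for n in("scene","top","wrist"):
    im,D=arm.grab_frame(n); q=(pts(cam(n,s),D)-s["eef_pos"])@T
    m=(D>0)&(abs(q[...,0])<.02)&(abs(q[...,1])<.07)&(q[...,2]>-.08)&(q[...,2]<.04)
    z=q[m]; print(n,m.sum(),z[:,2].max() if m.sum() else None)
    for lo in np.arange(-.08,.03,.01):
        k=z[(z[:,2]>=lo)&(z[:,2]<lo+.01)]
        if len(k): print("  z",lo.round(3),len(k),"y",np.percentile(k[:,1],[0,50,100]).round(3),"x",np.percentile(k[:,0],[0,50,100]).round(3))
```

```text
30.275 [ 0.72359909 -0.08489041  0.13910887] 0.049175594015700055
scene 233 -0.01660814128962798
  z -0.08 10 y [0.027 0.028 0.032] x [-0.012 -0.001  0.006]
  z -0.07 26 y [0.023 0.03  0.041] x [-0.013 -0.011  0.008]
  z -0.06 42 y [-0.045  0.023  0.04 ] x [-0.014 -0.011  0.002]
  z -0.05 51 y [-0.044  0.023  0.043] x [-0.017 -0.01   0.012]
  z -0.04 60 y [-0.042  0.022  0.041] x [-0.017 -0.009  0.008]
  z -0.03 40 y [-0.043 -0.002  0.039] x [-0.014 -0.009  0.011]
  z -0.02 4 y [-0.025  0.025  0.027] x [-0.009 -0.002  0.008]
top 0 None
wrist 3061 -0.018767798183285125
  z -0.08 354 y [-0.029 -0.     0.029] x [-0.006  0.003  0.011]
  z -0.07 714 y [-0.029 -0.024  0.029] x [-0.011 -0.003  0.005]
  z -0.06 367 y [-0.041 -0.025  0.041] x [-0.01   0.011  0.012]
  z -0.05 595 y [-0.041  0.025  0.041] x [-0.01   0.01   0.011]
  z -0.04 608 y [-0.04   0.025  0.04 ] x [-0.     0.01   0.011]
  z -0.03 406 y [-0.041 -0.025  0.04 ] x [-0.005  0.01   0.011]
  z -0.02 17 y [-0.029  0.025  0.028] x [0.001 0.006 0.009]
```

Depth from both cameras shows the real fingertips 19 mm *behind* the reported TCP, not 8 mm ahead. So the fingers closed above the handle; I need to go 25 mm lower, carefully.

Call:
move_arm --rows "0 0 0 0 0 0.05 0.05; 0 0 0 0 0.0005 0.05 0.05; 0 0 0 0 0 0.04 0.05; 0 0 0 0 0 0.008 0.05; 0 0 0 0 0 0.002 0.05; 0 0 0 0 0 0 0.05; 0 0 0 0 0 0 0.05; 0 0 0 0 0 0 0.05"

```text
t: 31.42
eef_pos: [0.724, -0.0847, -0.0095]
ee_rot: [-3.14, 0.001, -2.007]
force: [1.2, 0.8, -0.2]
width: 0.0496
gripper_force: 0.0
```

Call:
move_arm --rows "0 0 0 0 0 0.003 0.05; 0 0 0 0 0 0.003 0.05; 0 0 0 0 0 0 0.05; 0 0 0 0 0 0 0.012; 0 0 0 0 0 0 0.012; 0 0 0 0 0 0 0.012; 0 0 0 0 0 0 0.012; 0 0 0 0 0 0 0.012" --squeeze 60

```text
t: 32.42
eef_pos: [0.7234, -0.0847, -0.0167]
ee_rot: [-3.142, 0.0, -2.007]
force: [-0.0, 0.1, 0.3]
width: 0.0192
gripper_force: 60.0
```

Gripped at 60 N with width 19 mm. Lifting and turning toward the rail.

Run:
```python
from h import *
t=[*rl(.06,.04),.134,-178.2]; print(t, rl(0,.075))
go(*t,start=[.7234,-.0847,.134,-115])
```

```text
[np.float64(0.5834358756239822), np.float64(-0.21426584033730214), 0.134, -178.2] [ 0.52238344 -0.18113578]
from [ 0.7234 -0.0847  0.134 ] -115 n 7
0 0 9.03 0.0252 0.0103 -0.0000 ;
0 0 9.03 0.0265 0.0062 -0.0000 ;
0 0 9.03 0.0272 0.0020 -0.0000 ;
0 0 9.03 0.0271 -0.0023 -0.0000 ;
0 0 9.03 0.0264 -0.0065 -0.0000 ;
0 0 9.03 0.0251 -0.0106 -0.0000 ;
0 0 9.03 0.0231 -0.0144 -0.0000 ;
```

Call:
move_arm --rows "0 0 0 0 0 -0.03 0.012; 0 0 0 0 0 -0.06 0.012; 0 0 0 0 0 -0.06 0.012; 0 0 0 0 0 0 0.012; 0 0 0 0 0 0 0.012"

```text
t: 33.05
eef_pos: [0.723, -0.0846, 0.1332]
ee_rot: [3.141, 0.001, -2.007]
force: [-0.7, 1.1, -1.8]
width: 0.0195
gripper_force: 60.0
```

Call:
move_arm --rows "0 0 9 0.025 0.0103 0 0.012; 0 0 9 0.0265 0.006 0 0.012; 0 0 9 0.027 0.002 0 0.012; 0 0 9 0.027 -0.0023 0 0.012; 0 0 9 0.0264 -0.0065 0 0.012; 0 0 9 0.025 -0.0106 0 0.012; 0 0 9.2 0.023 -0.0144 0 0.012; 0 0 0 0 0 0 0.012"

```text
t: 34.05
eef_pos: [0.5819, -0.2149, 0.1315]
ee_rot: [3.141, -0.003, -3.113]
force: [-0.0, 0.5, -1.1]
width: 0.0191
gripper_force: 60.0
```

Call:
move_arm --rows "0 0 0 0 0 0 0.012; 0 0 0 0 0 0 0.012; 0 0 0 0 0 0 0.012"

```text
t: 34.42
eef_pos: [0.5846, -0.2136, 0.1329]
ee_rot: [3.142, -0.001, -3.109]
force: [-0.2, -0.8, -1.1]
width: 0.0193
gripper_force: 60.0
```

```bash
cat > m5.py <<'E'
from h import *
import m2
s=arm.get_state(); print(s["t"],s["eef_pos"],np.degrees(s["ee_rot"]),s["width"])
im,D=arm.grab_frame("wrist"); c=cam("wrist",s)
m2.rects(im,D,c,dict(board=(.44,.61,-.42,-.1,.009,.016),near=(.44,.515,-.42,-.1,.040,.049),far=(.53,.60,-.42,-.1,.04,.049)))
# held chisel in the tool frame
P=pts(c,D); T=R.from_euler('xyz',s["ee_rot"]).as_matrix(); q=(P-s["eef_pos"])@T
hsv=cv2.cvtColor(im,cv2.COLOR_BGR2HSV).astype(int)
m=(D>0)&(abs(q[...,1])<.025)&(q[...,2]>-.05)&(q[...,2]<-.005)&(q[...,0]>.012)&(q[...,0]<.09)
k=q[m]; print("held: n",len(k),"x max",np.percentile(k[:,0],99).round(4),"top z",np.percentile(k[:,2],[5,50]).round(4))
for a in (.015,.03,.045):
    r=k[(k[:,0]>a)&(k[:,0]<a+.012)]
    if len(r)>5: print("  x",a,"y",np.percentile(r[:,1],[3,50,97]).round(4),"z",np.percentile(r[:,2],[5,50]).round(4))
E
python3 m5.py
```

```text
34.425 [ 0.58459173 -0.2135676   0.1328725 ] [ 1.79995154e+02 -2.91550039e-02 -1.78130444e+02] 0.01930999785301714
board 17794 c [ 524.  -256.1] size [120.1 249. ] ang 1.52 zmed 0.0119
near 3937 c [ 486.1 -257.6] size [ 18.4 250. ] ang 1.53 zmed 0.0448
far 2588 c [ 562.1 -255.1] size [ 18.4 248.8] ang 1.49 zmed 0.0448
held: n 3422 x max 0.0557 top z [-0.0376 -0.0358]
  x 0.015 y [-0.0089  0.      0.0094] z [-0.0375 -0.0359]
  x 0.03 y [-0.0092  0.      0.0097] z [-0.0376 -0.0359]
  x 0.045 y [-0.0089  0.0005  0.0095] z [-0.0376 -0.0354]
```

```bash
sed -i 's/^RL=.*/RL=np.array([.5241,-.2562]); RA=np.radians(1.6)/' h.py
python3 - <<'E'
from h import *
t=rl(.0007,.075); print(t); go(*t,.08,-178.4)
E
```

```text
[ 0.5227056 -0.1812097]
from [ 0.5846 -0.2136  0.133 ] -178.14 n 2
0 0 0.13 0.0304 0.0172 0.0265 ;
0 0 0.13 0.0304 0.0171 0.0265 ;
```

Call:
move_arm --rows "0 0 0.1 0.03 0.017 0 0.012; 0 0 0.2 0.031 0.0173 0.02 0.012; 0 0 0 0 0 0.03 0.012; 0 0 0 0 0 0 0.012; 0 0 0 0 0 0 0.012; 0 0 0 0 0 0 0.012"

```text
t: 35.22
eef_pos: [0.5234, -0.1818, 0.0843]
ee_rot: [-3.141, 0.002, -3.115]
force: [-0.2, -0.2, -1.1]
width: 0.0195
gripper_force: 60.0
```

Run:
```python
from h import *
s=arm.get_state(); print(s["t"],s["eef_pos"],np.degrees(s["ee_rot"]),s["force"],s["width"]); go(*rl(.0007,.075),.062,-178.4)
```

```text
35.225 [ 0.52341552 -0.18178373  0.08430088] [-1.79985840e+02  9.62095445e-02 -1.78493337e+02] [-0.21727035 -0.21854256 -1.12696721] 0.01948255927114096
from [ 0.5234 -0.1818  0.0843] -178.49 n 1
0 0 -0.09 0.0007 0.0006 0.0223 ;
```

Call:
move_arm --rows "0 0 0 0.0006 0.0006 0.015 0.012; 0 0 0 0 0 0.012 0.012; 0 0 0 0 0 0.004 0.012; 0 0 0 0 0 0.004 0.012; 0 0 0 0 0 0.003 0.012; 0 0 0 0 0 0 0.012"

```text
t: 35.98
eef_pos: [0.5224, -0.1812, 0.0451]
ee_rot: [-3.141, 0.001, -3.115]
force: [3.1, -1.9, -0.7]
width: 0.0192
gripper_force: 60.0
```

Call:
move_arm --rows "0 0 0 0 0 0.003 0.012; 0 0 0 0 0 0.003 0.012; 0 0 0 0 0 0.003 0.012; 0 0 0 0 0 0 0.012; 0 0 0 0 0 0 0.012"

```text
t: 36.6
eef_pos: [0.5207, -0.181, 0.0355]
ee_rot: [3.141, -0.002, -3.116]
force: [-0.9, -1.9, -5.2]
width: 0.0194
gripper_force: 60.0
```

Call:
move_arm --rows "0 0 0 0 0 0.003 0.012; 0 0 0 0 0 0.002 0.012; 0 0 0 0 0 0 0.012; 0 0 0 0 0 0 0.012"

```text
t: 37.1
eef_pos: [0.5212, -0.1811, 0.0349]
ee_rot: [-3.141, 0.0, -3.114]
force: [-14.4, 5.7, 37.3]
width: 0.0193
gripper_force: 60.0
```

Call:
move_arm --rows "0 0 0 0 0 -0.004 0.012; 0 0 0 0 0 0 0.04; 0 0 0 0 0 0 0.04; 0 0 0 0 0 0 0.04; 0 0 0 0 0 -0.05 0.04; 0 0 0 -0.03 0 -0.05 0.04; 0 0 0 -0.04 0 -0.01 0.04; 0 0 0 0 0 0 0.04"

```text
t: 38.1
eef_pos: [0.5945, -0.179, 0.1459]
ee_rot: [-3.141, 0.002, -3.115]
force: [-0.7, 0.3, -2.1]
width: 0.0401
gripper_force: 0.0
```

```bash
cat > m6.py <<'E'
from h import *
import sys
def seated(yc,n="wrist"):
    "handle of a chisel in the clip pair at rail y=yc, rail frame"
    s=arm.get_state(); im,D=arm.grab_frame(n); P=pts(cam(n,s),D)
    M=np.array([[np.cos(RA),np.sin(RA)],[-np.sin(RA),np.cos(RA)]]); q=(P[...,:2]-RL)@M.T; z=P[...,2]
    hsv=cv2.cvtColor(im,cv2.COLOR_BGR2HSV).astype(int)
    m=(D>0)&(abs(q[...,1]-yc)<.016)&(abs(q[...,0])<.07)&(z>.055)&(z<.11)&((hsv[...,0]<14)|(hsv[...,0]>172))&(hsv[...,1]>90)
    k=q[m]; print(n,s["t"],"n",len(k),"rail x ends",np.percentile(k[:,0],[0.5,99.5]).round(4))
    for lo in np.arange(-.06,.06,.02):
        i=(k[:,0]>=lo)&(k[:,0]<lo+.02)
        if i.sum()>5: print("  x",lo.round(2),i.sum(),"y med",np.median(k[i,1]).round(4),"top z",np.percentile(z[m][i],[50,90]).round(4))
if __name__=="__main__": seated(float(sys.argv[1])); seated(float(sys.argv[1]),"top")
E
python3 m6.py .075
```

```text
wrist 38.1 n 2762 rail x ends [-0.0542  0.0538]
  x -0.06 414 y med 0.0753 top z [0.0714 0.0728]
  x -0.04 514 y med 0.0752 top z [0.0716 0.0728]
  x -0.02 568 y med 0.0752 top z [0.0711 0.0727]
  x 0.0 554 y med 0.0752 top z [0.0712 0.0726]
  x 0.02 430 y med 0.0751 top z [0.0714 0.0726]
  x 0.04 282 y med 0.0759 top z [0.0716 0.0728]
top 38.15 n 276 rail x ends [-0.0572  0.0438]
  x -0.06 46 y med 0.0765 top z [0.0707 0.0743]
  x -0.04 55 y med 0.0768 top z [0.0702 0.0737]
  x -0.02 59 y med 0.0758 top z [0.0707 0.0735]
  x 0.0 60 y med 0.0771 top z [0.0695 0.0736]
  x 0.02 47 y med 0.076 top z [0.0705 0.0729]
  x 0.04 9 y med 0.0748 top z [0.0707 0.0744]
```

Chisel b is seated and level (handle top 72 mm), centred to 0.3 mm. Now chisel c.

Run:
```python
from h import *
go(.376,-.232,.19,-108)
```

```text
from [ 0.5911 -0.179   0.1442] -178.51 n 7
0 0 -10.07 0.0309 -0.0068 -0.0065 ;
0 0 -10.07 0.0316 -0.0013 -0.0065 ;
0 0 -10.07 0.0314 0.0043 -0.0065 ;
0 0 -10.07 0.0301 0.0097 -0.0065 ;
0 0 -10.07 0.0280 0.0148 -0.0065 ;
0 0 -10.07 0.0249 0.0195 -0.0065 ;
0 0 -10.07 0.0211 0.0235 -0.0065 ;
```

Call:
move_arm --rows "0 0 -10 0.031 -0.007 -0.02 0.05; 0 0 -10 0.0316 -0.001 -0.02 0.05; 0 0 -10 0.0314 0.0043 -0.006 0.05; 0 0 -10 0.030 0.0097 0 0.05; 0 0 -10 0.028 0.015 0 0.05; 0 0 -10 0.025 0.0195 0 0.05; 0 0 -10 0.021 0.0235 0 0.05; 0 0 0 0 0 0 0.05"

```text
t: 39.2
eef_pos: [0.3734, -0.2312, 0.1908]
ee_rot: [3.141, 0.0, -1.893]
force: [0.7, 0.2, 0.9]
width: 0.0503
gripper_force: 0.0
```

Call:
move_arm --rows "0 0 0 0 0 0 0.05; 0 0 0 0 0 0 0.05"

```text
t: 39.45
eef_pos: [0.3766, -0.2311, 0.191]
ee_rot: [3.141, -0.0, -1.894]
force: [0.3, 0.1, 0.5]
width: 0.05
gripper_force: 0.0
```

Run:
```python
from m3 import *
s=arm.get_state(); print(s["t"],s["eef_pos"],np.degrees(s["ee_rot"]),s["q"].round(2))
im,D=arm.grab_frame("wrist"); cv2.imwrite("pics/w11.png",im)
handle(im,D,cam("wrist",s),(.25,.46,-.45,-.15),hi=140)
```

```text
39.45 [ 0.37655838 -0.23105448  0.19099355] [ 1.79973646e+02 -6.43880104e-03 -1.08544667e+02] [-0.1  -0.02 -0.5   0.   -1.1  -0.22]
handle px [278, 72, 17, 100, 1621] c [ 352.7 -298. ] size [109.8  18.7] axis ang 71.09
  rest (blade side) dir 69.0 404
```

Run:
```python
from h import *
go(.3527,-.298,.05,-108.9)
```

```text
from [ 0.3766 -0.231   0.191 ] -108.53 n 3
0 0 0.12 0.0237 0.0005 0.0470 ;
0 0 0.12 0.0237 0.0004 0.0470 ;
0 0 0.12 0.0237 0.0004 0.0470 ;
```

Call:
move_arm --rows "0 0 0.1 0.0237 0.0005 0.047 0.05; 0 0 0.1 0.0237 0.0005 0.047 0.05; 0 0 0.2 0.0237 0.0003 0.047 0.05; 0 0 0 0 0 0 0.05; 0 0 0 0 0 0.03 0.05; 0 0 0 0 0 0.025 0.05; 0 0 0 0 0 0 0.05; 0 0 0 0 0 0 0.05"

```text
t: 40.5
eef_pos: [0.3537, -0.2983, -0.0034]
ee_rot: [-3.14, -0.0, -1.9]
force: [0.1, 0.4, 0.4]
width: 0.0498
gripper_force: 0.0
```

Call:
move_arm --rows "0 0 0 0 0.0007 0.008 0.05; 0 0 0 0 0 0.004 0.05; 0 0 0 0 0 0 0.05; 0 0 0 0 0 0 0.05; 0 0 0 0 0 0 0.012; 0 0 0 0 0 0 0.012; 0 0 0 0 0 0 0.012; 0 0 0 0 0 0 0.012" --squeeze 60

```text
t: 41.5
eef_pos: [0.3518, -0.298, -0.0167]
ee_rot: [-3.141, 0.0, -1.901]
force: [0.4, 0.2, 0.3]
width: 0.0193
gripper_force: 60.0
```

Call:
move_arm --rows "0 0 0 0 0 0 0.012; 0 0 0 0 0 -0.03 0.012; 0 0 0 0 0 -0.06 0.012; 0 0 0 0 0 -0.06 0.012; 0 0 0 0 0 0 0.012; 0 0 0 0 0 0 0.012"

```text
t: 42.25
eef_pos: [0.3511, -0.2976, 0.133]
ee_rot: [3.142, 0.001, -1.901]
force: [-0.4, 0.0, -2.1]
width: 0.0192
gripper_force: 60.0
```

Run:
```python
from h import *
go(*rl(.06,-.03),.14,-178.4)
```

```text
from [ 0.3511 -0.2976  0.133 ] -108.92 n 7
0 0 9.93 -0.0126 -0.0310 -0.0010 ;
0 0 9.93 -0.0177 -0.0284 -0.0010 ;
0 0 9.93 -0.0224 -0.0249 -0.0010 ;
0 0 9.93 -0.0263 -0.0206 -0.0010 ;
0 0 9.93 -0.0295 -0.0158 -0.0010 ;
0 0 9.93 -0.0318 -0.0105 -0.0010 ;
0 0 9.93 -0.0331 -0.0048 -0.0010 ;
```

Call:
move_arm --rows "0 0 9.9 -0.0126 -0.031 -0.001 0.012; 0 0 9.9 -0.0177 -0.0284 -0.001 0.012; 0 0 9.9 -0.0224 -0.025 -0.001 0.012; 0 0 9.9 -0.0263 -0.0206 -0.001 0.012; 0 0 9.9 -0.0295 -0.0158 -0.001 0.012; 0 0 9.9 -0.0318 -0.0105 -0.001 0.012; 0 0 10 -0.033 -0.005 0 0.012; 0 0 0 0 0 0 0.012"

```text
t: 43.25
eef_pos: [0.586, -0.2841, 0.1357]
ee_rot: [3.141, -0.005, -3.113]
force: [-1.3, 0.2, -1.0]
width: 0.0191
gripper_force: 60.0
```

Call:
move_arm --rows "0 0 0 0 0 0 0.012; 0 0 0 0 0 0 0.012"

```text
t: 43.5
eef_pos: [0.5844, -0.2848, 0.1386]
ee_rot: [3.141, -0.001, -3.111]
force: [1.1, -0.3, -0.8]
width: 0.0191
gripper_force: 60.0
```

```bash
python3 m5.py
python3 - <<'E'
from h import *
t=rl(0,0); go(*t,.084,-178.4)
E
```

```text
43.5 [ 0.58437688 -0.28475205  0.13858224] [ 1.79976464e+02 -8.12488988e-02 -1.78256458e+02] 0.019140135330149903
board 14946 c [ 524.  -256.5] size [120.  249.1] ang 1.4 zmed 0.012
near 3589 c [ 486.1 -257.4] size [ 18.4 248.9] ang 1.6 zmed 0.0449
far 2398 c [ 561.8 -255.5] size [ 18.4 248.3] ang 1.66 zmed 0.045
held: n 3469 x max 0.0564 top z [-0.0375 -0.0358]
  x 0.015 y [-0.0089  0.      0.0095] z [-0.0374 -0.0359]
  x 0.03 y [-0.0091  0.0005  0.0097] z [-0.0376 -0.0358]
  x 0.045 y [-0.0089  0.0001  0.0095] z [-0.0375 -0.0356]
from [ 0.5846 -0.2848  0.139 ] -178.27 n 2
0 0 0.07 0.0298 0.0152 0.0275 ;
0 0 0.07 0.0298 0.0152 0.0275 ;
```

Call:
move_arm --rows "0 0 0.1 0.029 0.0152 0 0.012; 0 0 0.1 0.0292 0.0152 0.025 0.012; 0 0 0 0 0 0.03 0.012; 0 0 0 0 0 0 0.012; 0 0 0 0 0 0 0.012; 0 0 0 0 0 0 0.012"

```text
t: 44.3
eef_pos: [0.5275, -0.2564, 0.0855]
ee_rot: [-3.141, 0.002, -3.115]
force: [0.3, 0.5, -0.4]
width: 0.0191
gripper_force: 60.0
```

Run:
```python
from h import *
s=arm.get_state(); print(s["eef_pos"],s["width"],s["force"]); go(*rl(.0014,0),.0575,-178.4)
```

```text
[ 0.52746669 -0.25637685  0.08551255] 0.019094745635897657 [ 0.33415995  0.47650995 -0.43394422]
from [ 0.5275 -0.2564  0.0855] -178.49 n 1
0 0 -0.09 0.0020 0.0003 0.0280 ;
```

Call:
move_arm --rows "0 0 0 0.0017 0.0003 0.016 0.012; 0 0 0 0 0 0.012 0.012; 0 0 0 0 0 0.004 0.012; 0 0 0 0 0 0.004 0.012; 0 0 0 0 0 0.003 0.012; 0 0 0 0 0 0.003 0.012; 0 0 0 0 0 0.003 0.012; 0 0 0 0 0 0.003 0.012"

```text
t: 45.3
eef_pos: [0.5237, -0.2557, 0.0352]
ee_rot: [3.141, -0.002, -3.116]
force: [-5.8, 2.1, 22.0]
width: 0.0192
gripper_force: 60.0
```

Call:
move_arm --rows "0 0 0 0 0 0.003 0.012; 0 0 0 0 0 0.002 0.012; 0 0 0 0 0 0 0.012; 0 0 0 0 0 0 0.012"

```text
t: 45.8
eef_pos: [0.5239, -0.2557, 0.035]
ee_rot: [-3.141, -0.0, -3.114]
force: [-14.5, 7.7, 38.4]
width: 0.019
gripper_force: 60.0
```

Call:
move_arm --rows "0 0 0 0 0 -0.005 0.012; 0 0 0 0 0 0 0.04; 0 0 0 0 0 0 0.04; 0 0 0 0 0 0 0.04; 0 0 0 0 0 -0.05 0.04; 0 0 0 -0.03 0 -0.05 0.04; 0 0 0 -0.04 0 -0.03 0.04; 0 0 0 0 0 0 0.04"

```text
t: 46.8
eef_pos: [0.5984, -0.2541, 0.1685]
ee_rot: [-3.14, 0.005, -3.114]
force: [-1.1, 0.6, -0.5]
width: 0.04
gripper_force: 0.0
```

```bash
python3 m6.py 0; python3 m6.py .075 | head -8
```

```text
wrist 46.8 n 2498 rail x ends [-0.0549  0.0537]
  x -0.06 395 y med -0.0001 top z [0.0714 0.0725]
  x -0.04 456 y med -0.0001 top z [0.0714 0.0728]
  x -0.02 534 y med -0.0001 top z [0.0709 0.0726]
  x 0.0 479 y med -0.0002 top z [0.0711 0.0726]
  x 0.02 379 y med -0.0002 top z [0.0714 0.0727]
  x 0.04 255 y med -0.0002 top z [0.0715 0.0727]
top 46.85 n 106 rail x ends [-0.0559  0.0517]
  x -0.06 16 y med -0.0052 top z [0.0707 0.0736]
  x -0.04 15 y med -0.0041 top z [0.0706 0.0729]
  x -0.02 19 y med -0.0055 top z [0.0701 0.0729]
  x 0.0 21 y med -0.0046 top z [0.0707 0.0728]
  x 0.02 15 y med -0.0037 top z [0.0706 0.074 ]
  x 0.04 20 y med 0.0023 top z [0.0686 0.0731]
wrist 46.9 n 2449 rail x ends [-0.0541  0.0537]
  x -0.06 356 y med 0.0742 top z [0.0715 0.0729]
  x -0.04 447 y med 0.0741 top z [0.0715 0.0728]
  x -0.02 514 y med 0.0733 top z [0.0712 0.0727]
  x 0.0 495 y med 0.0735 top z [0.0711 0.0727]
  x 0.02 387 y med 0.074 top z [0.0716 0.0729]
  x 0.04 250 y med 0.0744 top z [0.0715 0.0727]Traceback (most recent call last):
  File "m6.py", line 13, in <module>
    if __name
[... 295 characters left out ...]

                                                    ~~~~~~~~~~~~~^^^^^^^^^^^^^^^^^^^
    return _quantile_unchecked(
        a, q, axis, out, overwrite_input, method, keepdims, weights)
    return _ureduce(a,
                    func=_quantile_ureduce_func,
    ...<5 lines>...
                    overwrite_input=overwrite_input,
                    method=method)
    r = func(a, **kwargs)
    result = _quantile(arr,
                       quantiles=q,
    ...<2 lines>...
                       out=out,
                       weights=wgt)
    slices_having_nans = np.isnan(arr[-1, ...])
                                  ~~~^^^^^^^^^
IndexError: index -1 is out of bounds for axis 0 with size 0
```

Both chisels are seated. Final numeric check of gate, scraper and deck, and of any pale-yellow chisel I could have missed.

Run:
```python
from h import *
import m2
for n in("top","scene"):
    im,D=arm.grab_frame(n); c=cam(n); print(n); m2.rects(im,D,c,dict(tab=(.45,.6,.26,.40,.09,.115),grip=(.64,.76,.05,.25,.064,.078),foot=(.65,.75,.05,.25,.02,.03)))
    P=pts(c,D); M=np.array([[np.cos(CA),np.sin(CA)],[-np.sin(CA),np.cos(CA)]]); q=(P[...,:2]-CH+[.0026,.0004])@M.T
    m=(abs(q[...,0])<.068)&(q[...,1]>-.145)&(q[...,1]<.045)&(P[...,2]>.076)&(P[...,2]<.1); print("chips px on deck",m.sum())
    hsv=cv2.cvtColor(im,cv2.COLOR_BGR2HSV).astype(int)
    y=(hsv[...,0]>17)&(hsv[...,0]<36)&(hsv[...,1]>70)&(P[...,2]>.008)&(P[...,2]<.03)&(P[...,0]>.15)&(P[...,0]<.9)&(abs(P[...,1])<.75)
    k,l,st,ce=cv2.connectedComponentsWithStats(y.astype(np.uint8)); print([st[i].tolist() for i in range(1,k) if st[i,4]>25])
```

```text
top
tab 73 c [526.4 297.2] size [10.6 32.6] ang 86.63 zmed 0.1069
grip 273 c [697.6 165.9] size [71.6 26.8] ang 88.48 zmed 0.0706
foot 163 c [695.5 166.1] size [93.8 39.3] ang 89.04 zmed 0.0246
chips px on deck 0
[]
scene
tab 47 c [533.5 298. ] size [ 9.6 36.3] ang 85.33 zmed 0.1044
grip 217 c [702.5 166.6] size [75.1 27.7] ang 84.3 zmed 0.0699
foot 180 c [704.  165.8] size [95.2 41. ] ang 87.22 zmed 0.0244
chips px on deck 7
[[130, 197, 19, 10, 39], [269, 239, 96, 38, 485]]
```

```bash
python3 -c "
from station import arm
print(arm.job_done())"
```

```text
the job is handed in; nothing more can be done
None
```

I handed the job in at about 47 s: all three chips are down the chute, the gate is shut, the scraper is back in its tray, and the dark-brown and red-brown chisels are seated in the rail's clips with blades pointing away (there was no pale-yellow chisel). The gate's clicks I judged from the stop force and tab position. I pushed it shut with the scraper rather than the fingers, so it closed before the scraper went back.

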